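Switch the desk loudspeakers over from the laptop to the phone

TASK

The speaker switch box on the desk still has the laptop key down; switch the loudspeakers over to the phone without a bang. First turn the volume knob right down to its end, then press the phone key (third from the left, phone sign) gently but all the way until it stays down and the laptop key has popped up, and finally turn the volume up to the orange dot. Press no other key, and leave the box and everything else on the desk where it stands.

Things in the scene. Friction and masses are not known exactly. Their poses are not given: they have to be found in the camera images.
- speaker_switch: dark wedge-shaped box, oak cheeks, aluminium panel, 276 wide (y) x 146 deep (x), loose on rubber feet, 1.3 to 2 kg. Origin: centre of underside; x from front edge to back, y left, z up. The panel rises to the back at 20 deg (0.349 rad): outward normal (-0.342, 0, 0.940); 35 high at the front, 59 mid, 85 back. Left to right: four white keys 40 apart (laptop, disc, phone, screen), volume knob
- key_phone: phone key: third from the left, white cap 27 mm (up the slope) x 25 mm (across) with a dark phone sign; slides straight into the panel along the panel's normal. Origin: on the key's middle line, 19 mm below its top face; z = the panel's outward normal. More than 22 N on it counts as rough
- key_phone_top (a point): middle of the top face of the phone key, 19 mm above the panel when up; z = the panel's outward normal. The next keys (disc, screen) stand 15 mm from its sides, equally high when up
- key_phone_depth (a joint): how far the phone key is pressed in, m: 0 = up, as at the start. The depth at which it clicks and stays down differs from box to box, 5.3 to 10.3 mm: feel for it. Up to 8 N on the way, almost none as it clicks in, then (1 mm deeper) a stiff rubber strip, 7 N per mm. Stopped up to 3 mm short of the click it has freed the laptop key but comes back up when let go
- key_laptop_depth (a joint): how far the laptop key (first from the left) is pressed in, m: 0 = up, 0.0057 to 0.0107 = latched down. Starts latched down. The keys are interlocked by one sprung latch bar: a key on its way down pushes the bar aside, the key that was down jumps up, and the bar snaps over the new key and keeps it down
- key_disc_depth (a joint): how far the disc key (second from the left) is pressed in, m: 0 = up, 0.0057 to 0.0107 = latched down. Starts up and is to stay up
- key_screen_depth (a joint): how far the screen key (fourth from the left) is pressed in, m: 0 = up, 0.0057 to 0.0107 = latched down. Starts up and is to stay up
- knob_top (a point): middle of the top face of the volume knob: dark round fluted knob, 37 mm in diameter, white pointer line, its top 27 mm above the panel; z = the panel's outward normal, about which it turns. On the panel's centre line at y = -82 mm; 36 mm clear of the side of the screen key; the oak cheek to its right stands only 3 mm proud
- volume (a joint): angle of the volume knob, rad: 0 = fully down at its end stop (pointer at 7 o'clock on the panel), grows clockwise, to 5.24 at the other stop. Scale: a tick each 25 deg; the orange dot is at 1.31 rad (75 deg up from the lower stop, pointer at half past nine). Starts between 1.9 and 2.7; stays where it is left; takes 0.03 N m to turn
- mouse: low white mouse, 114 x 58 x 22 mm, left front; origin: centre of its underside
- stapler: small black stapler, 132 x 36 x 47 mm, near the front edge of the desk; origin: centre of its underside
- tape_roll: roll of pink and white striped paper tape, 50 mm across, 15 mm high, lying near the front edge; origin: centre of its underside
- usb_stick: black USB stick, 54 x 18 x 8 mm, lying near the front edge; origin: centre of its underside
- candle_jar: small cream candle jar, 51 x 47 x 44 mm, behind the speaker switch; origin: centre of its underside

How it is judged:
By the outcome, as a careful person would: the job done as asked, in the order asked, and still so for the second after the job is handed in, with the robot touching nothing.
It also fails if it takes over 64 s, if anything falls off the work surface, if the arm or the gripper's body presses on something with over 40 N, if the wrist force passes 120 N, or if a joint passes its speed limit or range.

ROBOT

A 6-joint arm with a two-finger parallel gripper is mounted at the origin on a cart in front of the work surface, level with it; the furniture and walls round the work are solid. World frame = base frame: x ahead of the robot, y to its left, z up, the work surface at z = 0. Lengths are in mm, angles in rad, forces in N, time in s.
With the tool pointing down it reaches from about 400 to 925 mm from the base axis. Payload 12.5 kg.
Tool frame: the origin (TCP) lies midway between the tips of the shut fingers; the grasp point (between the pads) lies env.grasp_offset behind it (env.grasp_offset is the distance from the TCP to the grasp point, in mm); x points along the fingers, y is the direction in which the jaws open and shut, and the axes are right-handed (so a half turn about x gives the same grasp; the last joint's range is limited). The gripper opens to 95 mm and grips with 3 to 60 N. Pads are 20 mm wide; open, the fingers measure 119 mm over their backs; the gripper's body (75 mm by 180 mm) begins 59 mm behind the grasp point.
Start: joints at [-1.312, 0.491, 1.559, -0, 1.092, -0.106], TCP at [223.001, -583.884, 186.261] pointing down, gripper open.
Joint ranges: [-3.1, 3.1], [-0.84, 2.19], [0.05, 2.79], [-1.13, 4.28], [0.06, 2.93], [-2.69, 2.69]. Speed limits (rad/s): [2.22, 2.22, 2.79, 3.14, 3.14, 3.14].

INTERFACE

Orientations are given as [roll, pitch, yaw] about the fixed x, y, z axes, in that order (R = Rz(yaw) Ry(pitch) Rx(roll)).
In Python, from cell import env gives the robot as it stands.
- The arm moves only by the tool apply_moves, never from a script. Its arguments are lists of equal length, an entry for each row: "offset": the shift along the world's x, y, z in units of 25 mm (1.0 is 25 mm), a list of three; "yaw": the turn about the world's z in units of 6 degrees (1.0 is 6 degrees); "jaw": the closure, from -1 (fully open) to 1 (shut), so that 0 is half open. A call has 1 to 20 rows; each row is the pose to reach, as a shift and turn from the pose measured when the call began; what a row does not reach only later rows make up. A row lasts 1/8 s, in which the tool goes at most 62.5 mm and 10.7 degrees, less where a joint would pass 70% of its speed; a pose out of reach is approached as far as the arm can. A call with a gripper value outside its range is refused whole. The fingers move at their own pace and stop on an object; the grip force is fixed at half the most. Time passes only in rows, so rows that repeat a pose let the fingers close. It gives the time, the measured TCP pose, the force and the opening at its end, in the units of the state.
- env.state(): the state, without advancing time (a new reading comes with each control period).
- env.read_camera(name): name is "side" or "top"; returns a dict with "frame" (480x640x3 uint8, red, green, blue), "fx", "fy", "cx", "cy" (pixels), "xyz" and "rotation" of the camera in the world. Camera axes: x right, y down, z forward; pixel columns grow to the right and rows downward; lengths in mm; the calibration is good to about 2 mm. A picture is of the moment at which its call begins. There is no depth.
- env.job_done(): hands the job in, once; it reports no verdict.
The state is a dict: "t": time; "joints": joint angles; "qvel": joint speeds; "tau": joint torques, N m; "eef_pos": TCP position; "tcp_rot": TCP orientation; "ft_force": force on the tool from outside, world axes, zero at the start; "moment": the same for the moment, N m; "opening": opening from 0.0 (shut) to 1.0 (fully open).
Only numpy, scipy, OpenCV 4.12 (cv2) and the standard library are available. Lean on these libraries where they do the work, as an engineer would, in place of code of your own. Each camera call takes 0.05 s, during which the arm holds its last target.

## Working session

There is one attempt and no reset: what is moved stays moved. The work goes in short steps, Python scripts to look and compute and a tool call to move; the robot and the scene stay as the last step left them, time stands still between calls to the robot, and variables do not carry over. Pictures are saved under pics/ and viewed, and the job is handed in when it is done.

Besides the shell and the picture viewer there is one more tool, called by a JSON object that holds its "api" and its "payload". apply_moves: Moves the arm, as the interface text tells. Its arguments: {"type":"object","properties":{"offset":{"type":"array"},"yaw":{"type":"array"},"jaw":{"type":"array"}},"required":["offset","yaw","jaw"]}

```bash
ls; mkdir -p pics; python3 - <<'E'
from cell import env
import cv2
s=env.state(); print(s); print(env.grasp_offset)
for n in("top","side"):
    c=env.read_camera(n); cv2.imwrite(f"pics/{n}0.png",c["frame"][:,:,::-1]); print(n,{k:v for k,v in c.items() if k!="frame"})
E
```

```text
pics
{'t': 0.0, 'joints': array([-1.31160770e+00,  4.91540745e-01,  1.55948535e+00,  3.01965847e-06,
        1.09173040e+00, -1.05609464e-01]), 'qvel': array([-0.00075699,  0.00032579, -0.00094041, -0.00133189,  0.00052215,
       -0.00258148]), 'tau': array([ 2.86324808e-03, -6.12637067e+01, -2.58175421e+01,  6.94180978e-02,
        4.82706015e-02, -1.03882101e-04]), 'eef_pos': array([ 222.91372922, -583.5713618 ,  185.66110568]), 'tcp_rot': array([-1.67870687,  1.56963248,  1.82768248]), 'ft_force': array([-0.84599257, -0.4663081 ,  0.54672702]), 'moment': array([-0.00835508, -0.03150913, -0.00303803]), 'opening': 0.9983634515847938}
18.8
top {'fx': 600.3527858781047, 'fy': 600.3527858781047, 'cx': 313.77271211157563, 'cy': 230.8357277378129, 'xyz': array([ 502.47220472,  101.4824838 , 1386.20460273]), 'rotation': array([-3.0702617 , -0.00861529, -1.56497863])}
side {'fx': 558.665270532779, 'fy': 558.665270532779, 'cx': 328.66496304652645, 'cy': 234.52804076860036, 'xyz': array([ 403.22621524, -740.85746718,  645.85322644]), 'rotation': array([-2.15123641, -0.01312128, -0.19049052])}
```

View pics/top0.png

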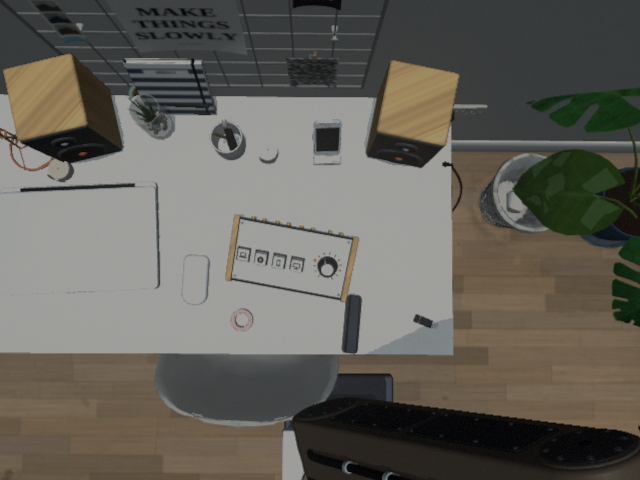

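View pics/side0.png

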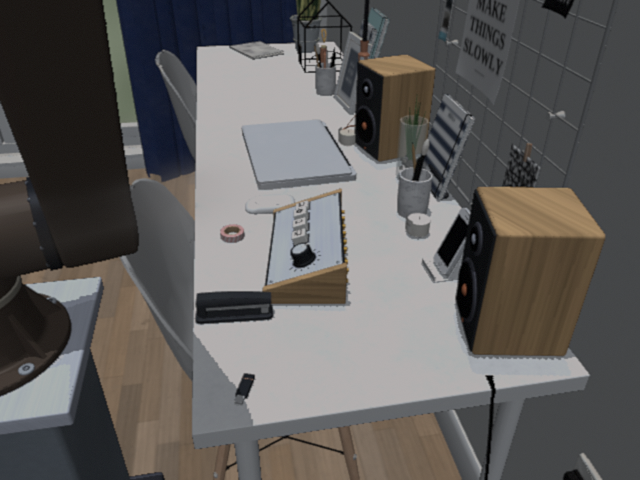

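```bash
python3 - <<'E'
import cv2
a=cv2.imread("pics/top0.png")[200:315,215:370]; cv2.imwrite("pics/top0c.png",cv2.resize(a,None,fx=5,fy=5,interpolation=cv2.INTER_CUBIC))
a=cv2.imread("pics/side0.png")[180:310,255:360]; cv2.imwrite("pics/side0c.png",cv2.resize(a,None,fx=4.5,fy=4.5,interpolation=cv2.INTER_CUBIC))
E
```

```text
(no output)
```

View pics/top0c.png

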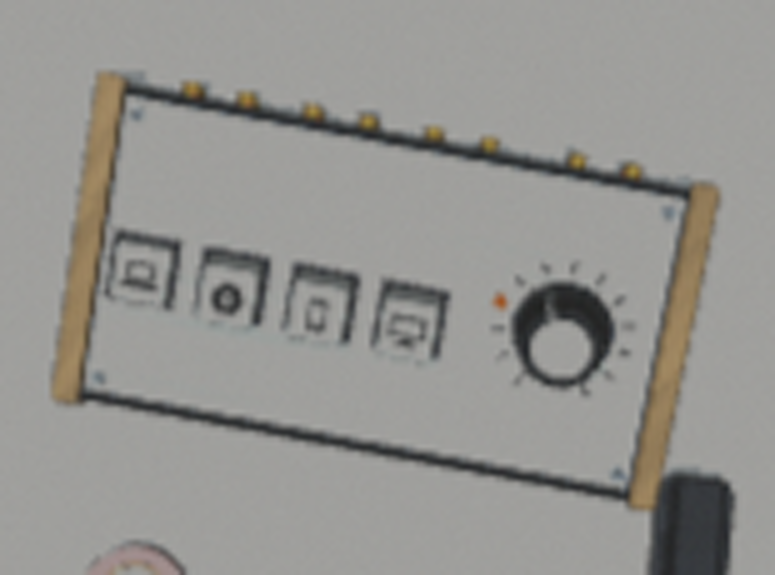

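View pics/side0c.png

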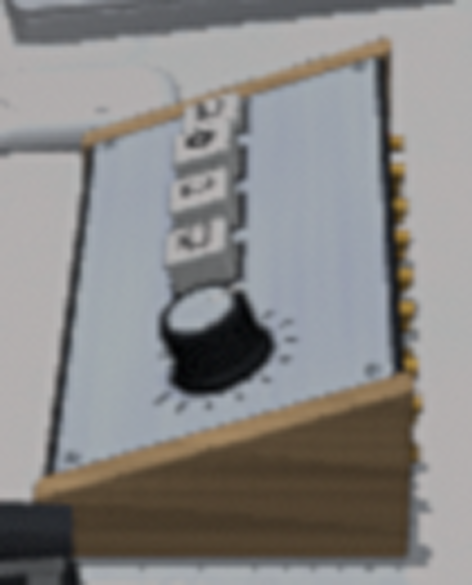

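```bash
cat > h.py <<'E'
import numpy as np, cv2
from scipy.spatial.transform import Rotation as Ro
from scipy.optimize import least_squares
C={"top":dict(f=600.3527858781047,cx=313.77271211157563,cy=230.8357277378129,p=[502.47220472,101.4824838,1386.20460273],r=[-3.0702617,-0.00861529,-1.56497863]),
"side":dict(f=558.665270532779,cx=328.66496304652645,cy=234.52804076860036,p=[403.22621524,-740.85746718,645.85322644],r=[-2.15123641,-0.01312128,-0.19049052])}
def proj(n,P):
    c=C[n]; R=Ro.from_euler("xyz",c["r"]).as_matrix(); q=(np.atleast_2d(P)-c["p"])@R
    return q[:,:2]/q[:,2:]*c["f"]+[c["cx"],c["cy"]]
nrm=np.array([-.342,0,.94])
def box2w(b,P): return np.atleast_2d(P)@Ro.from_euler("z",b[2]).as_matrix().T+[b[0],b[1],0]
def ptop(x,y,h): return np.array([x*.94,y,59+x*.342])+h*nrm
E
python3 - <<'E'
from h import *
def tp(u,v): return [(u+.5)/5-.5+215,(v+.5)/5-.5+200]
def sp(u,v): return [(u+.5)/4.5-.5+255,(v+.5)/4.5-.5+180]
cor=lambda sx,sy:[73*sx,138*sy,61+sx*25]
obs=[("top",cor(1,1),tp(98,72)),("top",cor(1,-1),tp(718,186)),("top",cor(-1,1),tp(53,400)),("top",cor(-1,-1),tp(630,508)),
("top",ptop(0,-82,27),tp(563,348)),
("side",cor(-1,-1),sp(38,490)),("side",cor(1,-1),sp(411,378)),("side",cor(1,1),sp(388,42)),("side",cor(-1,1),sp(86,140)),("side",ptop(0,-82,27),sp(202,312)),
("side",ptop(0,-15,19),sp(200,243)),("side",ptop(0,25,19),sp(202,190)),("side",ptop(0,65,19),sp(207,140)),
("top",ptop(0,-15,19),tp(410,322)),("top",ptop(0,25,19),tp(320,309)),("top",ptop(0,65,19),tp(233,290))]
def res(b,o=obs): return np.concatenate([proj(n,box2w(b,P))[0]-q for n,P,q in o])
s=least_squares(res,[500,100,0])
print(s.x); 
for o,r in zip(obs,s.fun.reshape(-1,2)): print(o[0],np.round(o[1]),r.round(2))
for n in C:
    o=[k for k in obs if k[0]==n]; print(n,least_squares(lambda b:res(b,o),s.x).x)
b=s.x
print("knobtop",box2w(b,ptop(0,-82,27)),"phone",box2w(b,ptop(0,25,19)))
# dial directions
for n,off,sc in(("top",(215,200),5),("side",(255,180),4.5)):
  for d in (0,75,109,120,130,140,155):
    a=np.radians(210-0+d) # clockwise from 12
    P=[ptop(18.5*np.cos(a),-82-18.5*np.sin(a),h) for h in(4,25)]
    if d in(0,75): P=[ptop(26*np.cos(a),-82-26*np.sin(a),0)]
    print(n,d,((proj(n,box2w(b,P))-off)*sc).round().tolist())
E
```

```text
[ 5.34489972e+02  1.42174653e+02 -1.72390210e-01]
top [ 73 138  86] [-0.76  0.42]
top [  73 -138   86] [0.27 0.16]
top [-73 138  36] [-1.16  0.91]
top [ -73 -138   36] [4.8  1.24]
top [ -9. -82.  84.] [-0.79  0.53]
side [ -73 -138   36] [-2.14  1.73]
side [  73 -138   86] [0.47 3.26]
side [ 73 138  86] [-0.3  -0.77]
side [-73 138  36] [-2.05 -2.11]
side [ -9. -82.  84.] [-1.14 -0.29]
side [ -6. -15.  77.] [ 1.81 -2.05]
side [-6. 25. 77.] [ 1.85 -1.55]
side [-6. 65. 77.] [ 1.2  -1.04]
top [ -6. -15.  77.] [-0.36 -0.95]
top [-6. 25. 77.] [-0.43 -1.61]
top [-6. 65. 77.] [-1.1  -1.07]
top [ 5.34392990e+02  1.42259225e+02 -1.78766687e-01]
side [ 5.34464498e+02  1.42004602e+02 -1.66996995e-01]
knobtop [[511.32675741  62.97407103  84.38      ]] phone [[532.37672834 167.91874416  76.86      ]]
top 0 [[521.0, 370.0]]
top 75 [[506.0, 304.0]]
top 109 [[537.0, 297.0], [535.0, 312.0]]
top 120 [[544.0, 294.0], [543.0, 309.0]]
top 130 [[551.0, 292.0], [550.0, 307.0]]
top 140 [[559.0, 291.0], [557.0, 307.0]]
top 155 [[570.0, 293.0], [568.0, 308.0]]
side 0 [[168.0, 358.0]]
side 75 [[236.0, 321.0]]
side 109 [[249.0, 326.0], [231.0, 285.0]]
side 120 [[254.0, 329.0], [236.0, 288.0]]
side 130 [[257.0, 332.0], [239.0, 291.0]]
side 140 [[259.0, 336.0], [241.0, 295.0]]
side 155 [[260.0, 343.0], [241.0, 302.0]]
```

```bash
python3 - <<'E'
import cv2,numpy as np
for n,(x0,x1,y0,y1) in {"top":(230,350,235,285),"side":(285,325,195,275)}.items():
    a=cv2.imread(f"pics/{n}0.png")[y0:y1,x0:x1]; s=800//max(a.shape[:2]); s=min(s,600//a.shape[0])
    a=cv2.resize(a,None,fx=s,fy=s,interpolation=cv2.INTER_NEAREST)
    a=cv2.normalize(a,None,0,255,cv2.NORM_MINMAX)
    for x in range(x0,x1,10): cv2.line(a,((x-x0)*s,0),((x-x0)*s,4),(0,0,255),1)
    for y in range(y0,y1,10): cv2.line(a,(0,(y-y0)*s),(6,(y-y0)*s),(0,0,255),1)
    print(n,s); cv2.imwrite(f"pics/{n}0n.png",a)
E
```

```text
top 6
side 7
```

View pics/top0n.png

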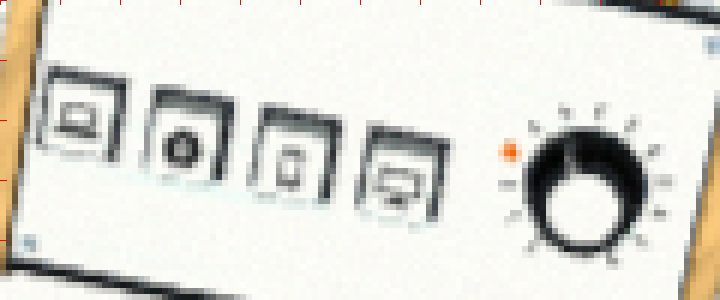

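View pics/side0n.png

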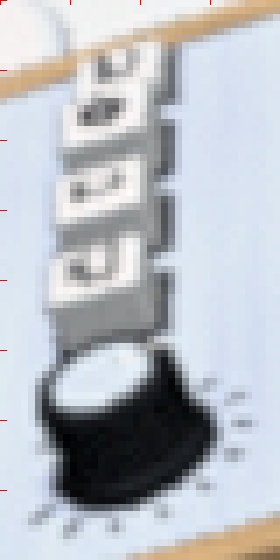

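```bash
cat >> h.py <<'E'
def tri(pt,ps):
    f=lambda X: np.concatenate([proj("top",X)[0]-pt,proj("side",X)[0]-ps])
    s=least_squares(f,[530,120,75]); return s.x,s.fun
E
python3 - <<'E'
from h import *
t=lambda u,v:np.array([u/6+230-.45,v/6+235-.45]); s=lambda u,v:np.array([u/7+285-.45,v/7+195-.45])
for n,a,b in(("laptop",t(78,122),s(115,66)),("disc",t(181,149),s(100,110)),("phone",t(291,171),s(97,187)),("screen",t(400,187),s(90,266)),("knob",t(583,208),s(103,376))):
    X,r=tri(a,b); print(n,X.round(1),r.round(2))
E
```

```text
laptop [543.1 246.6  67.1] [ 0.01 -0.11 -0.1   0.  ]
disc [533.2 208.2  75.6] [ 0.01 -0.08 -0.07  0.  ]
phone [526.  168.1  75.2] [ 0.05 -0.34 -0.3   0.01]
screen [519.3 128.6  75.3] [-0.03  0.2   0.17 -0.01]
knob [512.7  62.3  85.5] [ 0.02 -0.11 -0.09  0.  ]
```

```bash
python3 - <<'E'
from h import *
from cell import env
s=env.state(); M=Ro.from_euler("xyz",s["tcp_rot"]).as_matrix(); print(M.round(4)); y=M[:,1]
print("tool y dir deg",np.degrees(np.arctan2(y[1],y[0])),"want mod180",np.degrees(np.arctan2(.985,.172)),s["eef_pos"])
E
```

```text
[[-3.000e-04  3.568e-01 -9.342e-01]
 [ 9.000e-04 -9.342e-01 -3.568e-01]
 [-1.000e+00 -1.000e-03 -1.000e-04]]
tool y dir deg -69.09625629630412 want mod180 80.09492079848079 [ 222.95174163 -583.62653323  185.71266626]
```

{"api": "apply_moves", "payload": {"offset": [[2,5,0],[4,10,0],[7,16,0],[10,22,0],[11.7,25.8,0],[11.7,25.8,0],[11.7,25.8,0],[11.7,25.8,0],[11.7,25.8,0],[11.7,25.8,-1],[11.7,25.8,-1.8],[11.7,25.8,-1.8],[11.7,25.8,-1.8],[11.7,25.8,-1.8],[11.7,25.8,-1.8],[11.7,25.8,-1.8]], "yaw": [-0.5,-1,-2,-3,-4,-5.1,-5.1,-5.1,-5.1,-5.1,-5.1,-5.1,-5.1,-5.1,-5.1,-5.1], "jaw": [0,0,0,0,0,0,0,0,0,0,0,0,0,0,0,0]}}

```text
t: 2.1
eef_pos: [515.5, 60.6, 141.2]
tcp_rot: [-2.23, 1.569, 0.741]
ft_force: [0.6, 1.2, -0.5]
opening: 0.498
```

```bash
cat >> h.py <<'E'
def snap(n,tag,x0,x1,y0,y1):
    from cell import env
    a=env.read_camera(n)["frame"][:,:,::-1]; cv2.imwrite(f"pics/{n}_{tag}_full.png",a)
    a=a[y0:y1,x0:x1]; s=min(800//a.shape[1],600//a.shape[0])
    cv2.imwrite(f"pics/{n}_{tag}.png",cv2.resize(a,None,fx=s,fy=s,interpolation=cv2.INTER_CUBIC)); print(n,s)
def st():
    from cell import env
    s=env.state(); M=Ro.from_euler("xyz",s["tcp_rot"]).as_matrix(); y=M[:,1]
    print("t",s["t"],"pos",s["eef_pos"].round(2),"ydir",np.degrees(np.arctan2(y[1],y[0])).round(2),"F",s["ft_force"].round(2),"M",s["moment"].round(3),"open mm",round(s["opening"]*95,2)); return s
E
python3 -c "
from h import *
s=st();print(s['joints'].round(2)); snap('side','1',230,390,130,310); snap('top','1',215,370,200,315)"
```

```text
t 2.1 pos [515.46  60.6  141.19] ydir -99.77 F [ 0.59  1.2  -0.47] M [0.01  0.029 0.023] open mm 47.32
[-0.01  0.4   1.87  0.    0.87  1.73]
side 3
top 5
```

View pics/side_1.png

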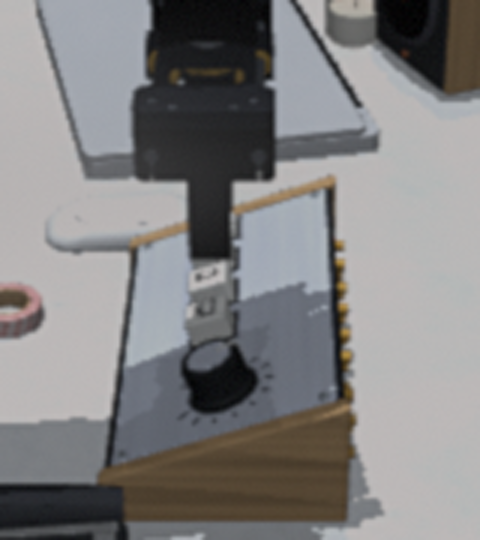

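View pics/top_1.png

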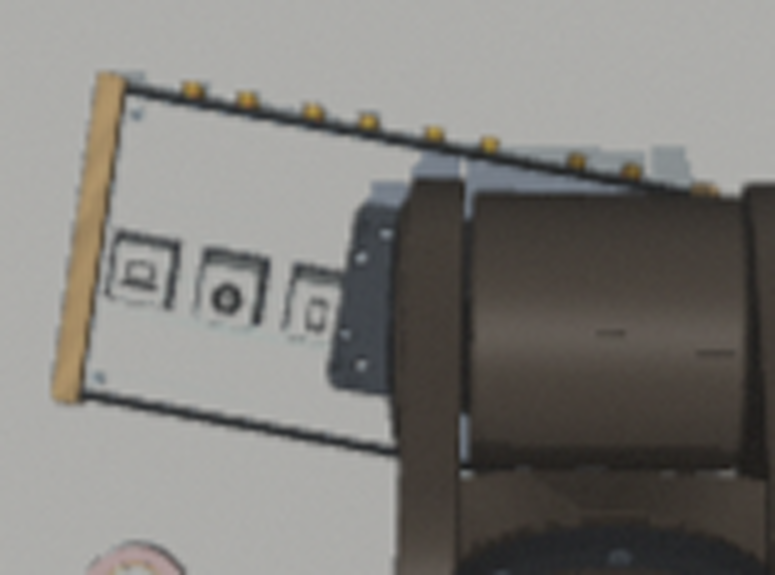

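{"api": "apply_moves", "payload": {"offset": [[0,0.06,-0.5],[-0.04,0.06,-1.2],[-0.04,0.06,-1.8],[-0.04,0.06,-2.2],[-0.04,0.06,-2.4],[-0.04,0.06,-2.4]], "yaw": [0,0,0,0,0,0], "jaw": [0,0,0,0,0,0]}}

```text
t: 2.95
eef_pos: [514.5, 62.3, 80.8]
tcp_rot: [-1.876, 1.57, 1.096]
ft_force: [0.3, -0.1, -0.7]
opening: 0.502
```

```bash
python3 -c "
from h import *
st(); snap('side','2',230,390,130,310)"
```

```text
t 2.95 pos [514.47  62.35  80.85] ydir -99.75 F [ 0.3  -0.12 -0.69] M [ 0.015  0.029 -0.019] open mm 47.73
side 3
```

View pics/side_2.png

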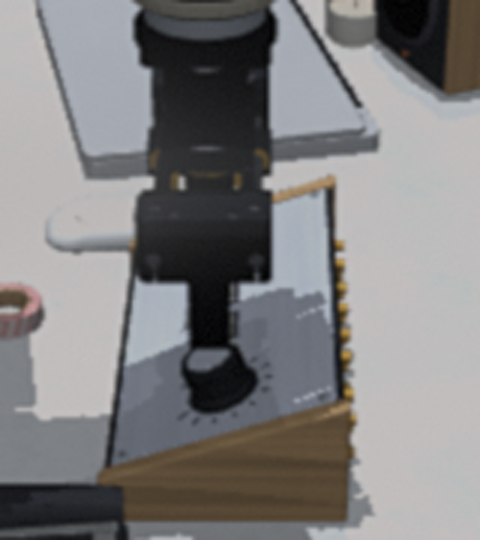

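```bash
python3 -c "
from h import *
c=np.array([514.5,62.35,80.85]);d=np.array([-.169,-.985,0])
for k in(-36,-24,0,24,36): print(k,((proj('side',c+k*d)-[230,130])*3).round(), ((proj('side',c+k*d+[0,0,60])-[230,130])*3).round())
"; python3 - <<'E'
import cv2
a=cv2.imread("pics/side_2_full.png")[210:280,270:340]; cv2.imwrite("pics/z.png",cv2.convertScaleAbs(cv2.resize(a,None,fx=8,fy=8,interpolation=cv2.INTER_CUBIC),alpha=1.8,beta=20))
E
```

```text
-36 [[212. 327.]] [[211. 242.]]
-24 [[212. 338.]] [[210. 253.]]
0 [[211. 361.]] [[209. 274.]]
24 [[210. 385.]] [[208. 297.]]
36 [[209. 397.]] [[208. 309.]]
```

View pics/z.png

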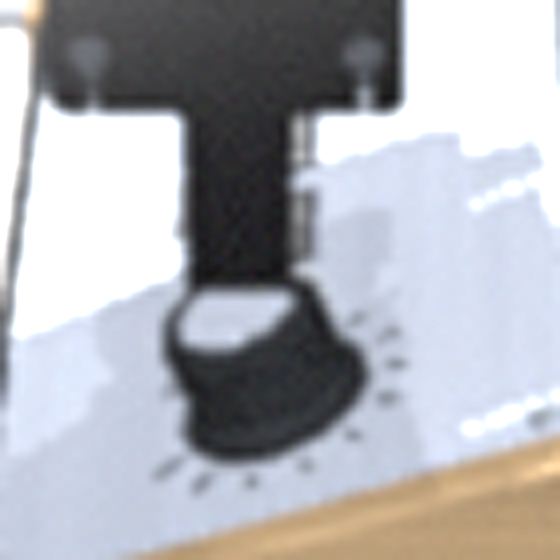

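```bash
python3 -c "
from h import *
c=np.array([515.5,60.6,141.2]);d=np.array([-.169,-.985,0]);e=np.array([.985,-.169,0])
for z in(78,120,160):
  for k in(-90,90):
    for w in (-37,37): print(z,k,w,((proj('top',c+k*d+w*e+[0,0,z])-[215,200])*5).round(), ((proj('side',c+k*d+w*e+[0,0,z])-[230,130])*3).round())
snap('top','2',215,370,200,315)
"
```

```text
78 -90 -37 [[328. 389.]] [[150.  81.]]
78 -90 37 [[362. 201.]] [[276.  82.]]
78 90 -37 [[786. 471.]] [[131. 238.]]
78 90 37 [[818. 282.]] [[279. 238.]]
120 -90 -37 [[323. 390.]] [[147.  15.]]
120 -90 37 [[358. 195.]] [[276.  15.]]
120 90 -37 [[798. 474.]] [[127. 163.]]
120 90 37 [[831. 279.]] [[280. 164.]]
160 -90 -37 [[318. 391.]] [[145. -52.]]
160 -90 37 [[354. 189.]] [[277. -51.]]
160 90 -37 [[810. 478.]] [[124.  88.]]
160 90 37 [[844. 276.]] [[281.  88.]]
top 5
```

View pics/side_2_full.png

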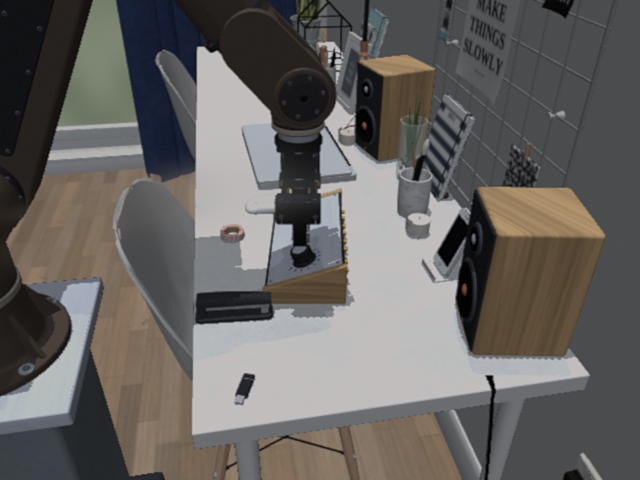

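View pics/top_2_full.png

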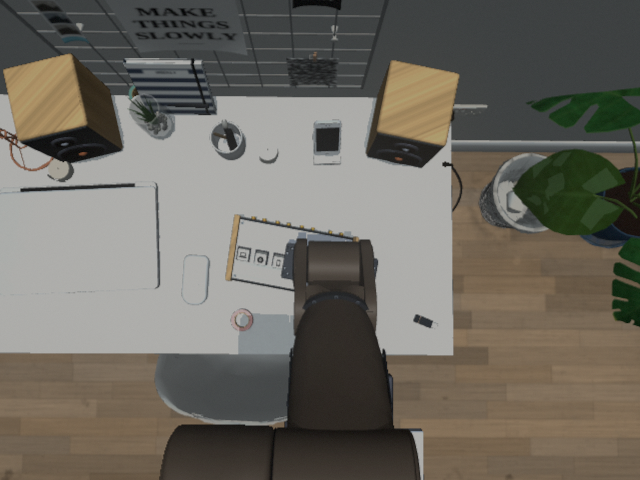

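```bash
python3 - <<'E'
import cv2,numpy as np
for n,k in(("side_1_full",1),("side_2_full",2)):
    a=cv2.imread(f"pics/{n}.png")[150:290,260:350].astype(float)
    a=255*(np.clip(a/200,0,1))**.5
    cv2.imwrite(f"pics/zz{k}.png",cv2.resize(a.astype(np.uint8),None,fx=4,fy=4,interpolation=cv2.INTER_NEAREST))
a=np.hstack([cv2.imread("pics/zz1.png"),cv2.imread("pics/zz2.png")]); cv2.imwrite("pics/zz.png",a)
E
```

```text
(no output)
```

View pics/zz.png

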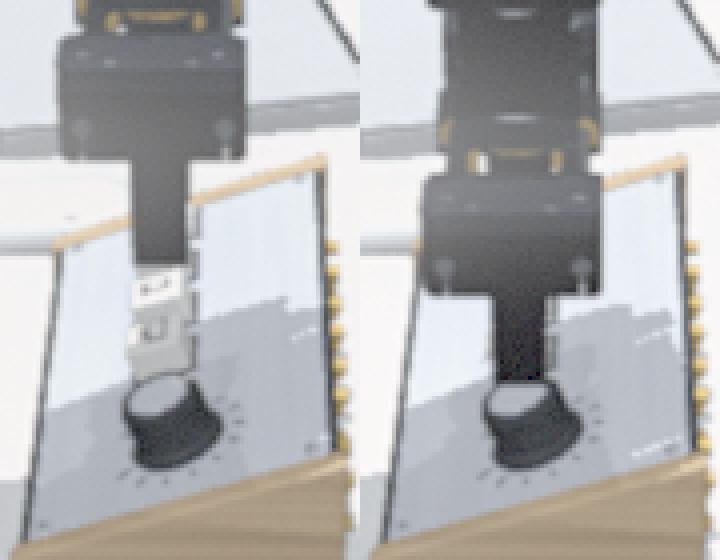

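{"api": "apply_moves", "payload": {"offset": [[0,0,1],[0,0,2],[0,0,2],[0,0,2],[0,0,2],[0,0,2],[0,0,2],[0,0,2]], "yaw": [0,0,0,0,0,0,0,0], "jaw": [0,1,1,1,1,1,1,1]}}

```text
t: 4.05
eef_pos: [514.7, 62.4, 131.2]
tcp_rot: [-2.289, 1.569, 0.683]
ft_force: [0.2, 0.4, 0.0]
opening: 0.005
```

```bash
python3 -c "
from h import *
s=st(); snap('side','3',260,350,150,290); print((proj('side',s['eef_pos'])-[260,150])*4)"
```

```text
t 4.05 pos [514.66  62.35 131.2 ] ydir -99.75 F [0.22 0.44 0.01] M [ 0.036 -0.013  0.023] open mm 0.45
side 4
[[159.52784222 304.97963275]]
```

View pics/side_3.png

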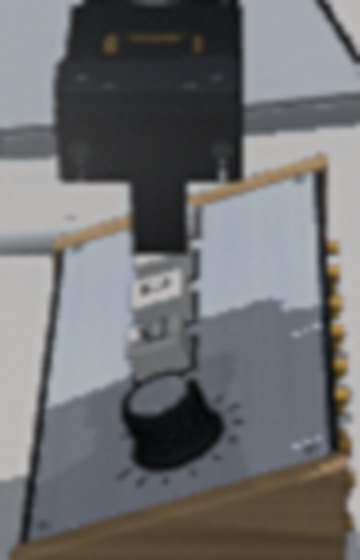

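{"api": "apply_moves", "payload": {"offset": [[0,0,-0.8],[0,0,-1.4],[0,0,-1.5],[0,0,-1.5]], "yaw": [0,0,0,0], "jaw": [1,1,1,1]}}

```text
t: 4.6
eef_pos: [514.8, 62.4, 93.8]
tcp_rot: [-2.252, 1.569, 0.719]
ft_force: [0.3, 0.1, 0.0]
opening: 0.01
```

{"api": "apply_moves", "payload": {"offset": [[0,0,-0.06],[0,0,-0.12],[0,0,-0.12]], "yaw": [0,0,0], "jaw": [1,1,1]}}

```text
t: 4.97
eef_pos: [514.8, 62.4, 90.9]
tcp_rot: [-2.293, 1.569, 0.679]
ft_force: [0.0, 0.9, -0.1]
opening: 0.002
```

```bash
python3 -c "
from h import *
s=st(); snap('side','4',260,350,150,290); print((proj('side',s['eef_pos'])-[260,150])*4)"
```

```text
t 4.975 pos [514.76  62.37  90.89] ydir -99.74 F [ 0.05  0.92 -0.13] M [0.061 0.09  0.016] open mm 0.16
side 4
[[161.13190678 382.46173391]]
```

View pics/side_4.png

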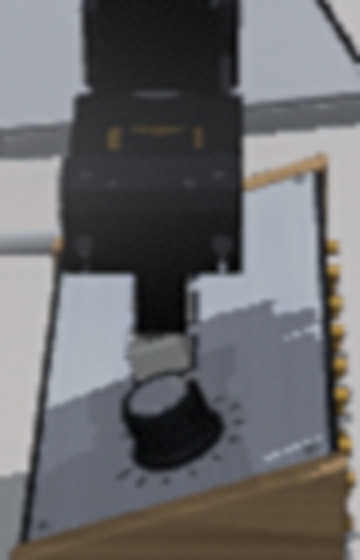

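{"api": "apply_moves", "payload": {"offset": [[0,0,-0.06],[0,0,-0.12],[0,0,-0.12]], "yaw": [0,0,0], "jaw": [1,1,1]}}

```text
t: 5.4
eef_pos: [514.7, 62.4, 87.8]
tcp_rot: [-2.157, 1.57, 0.814]
ft_force: [0.6, 0.7, 0.4]
opening: 0.005
```

{"api": "apply_moves", "payload": {"offset": [[0,0,-0.06],[0,0,-0.12],[0,0,-0.12]], "yaw": [0,0,0], "jaw": [1,1,1]}}

```text
t: 5.78
eef_pos: [514.6, 62.4, 84.6]
tcp_rot: [-2.011, 1.57, 0.961]
ft_force: [-0.6, 0.3, -0.4]
opening: 0.008
```

{"api": "apply_moves", "payload": {"offset": [[0,0,-0.06],[0,0,-0.12],[0,0,-0.12]], "yaw": [0,0,0], "jaw": [1,1,1]}}

```text
t: 6.15
eef_pos: [514.6, 62.4, 81.5]
tcp_rot: [-1.824, 1.57, 1.148]
ft_force: [0.3, 0.6, 0.6]
opening: 0.004
```

{"api": "apply_moves", "payload": {"offset": [[0,0,-0.06],[0,0,-0.12],[0,0,-0.18],[0,0,-0.24],[0,0,-0.24]], "yaw": [0,0,0,0,0], "jaw": [1,1,1,1,1]}}

```text
t: 6.78
eef_pos: [514.5, 62.4, 75.4]
tcp_rot: [-1.63, 1.57, 1.342]
ft_force: [-0.6, -0.5, 0.1]
opening: 0.006
```

```bash
python3 -c "
from h import *
s=st(); snap('side','5',260,350,150,290); snap('top','5',215,415,200,350); print((proj('side',s['eef_pos'])-[260,150])*4)"
```

```text
t 6.775 pos [514.53  62.36  75.37] ydir -99.74 F [-0.6  -0.49  0.12] M [ 0.023  0.014 -0.039] open mm 0.58
side 4
top 4
[[161.13588136 411.43899766]]
```

View pics/side_5.png

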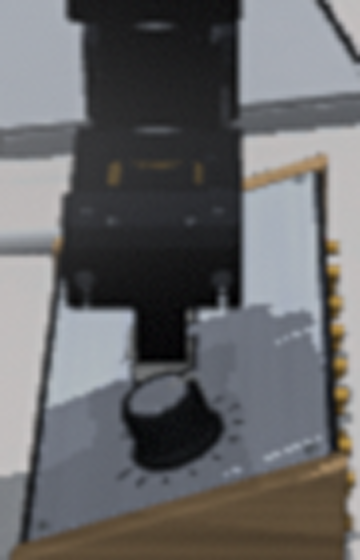

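View pics/top_5.png

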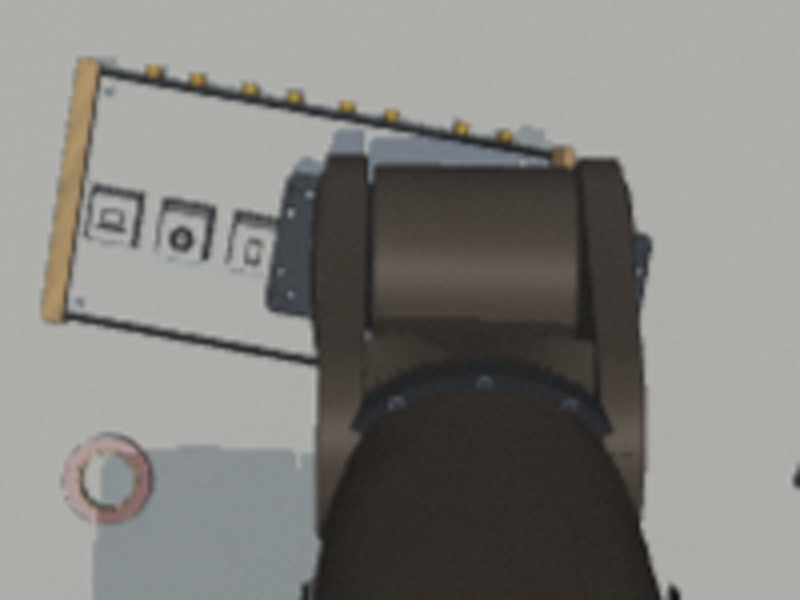

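```bash
python3 -c "
from h import *
c=np.array([514.5,62.4,75.4])
d=np.array([-.169,-.985,0]);e=np.array([.985,-.169,0])
for z in(78,110,140):
  print(z,((proj('top',c+[0,0,z])-[215,200])*4).round(),*[((proj('top',c+[0,0,z]+k*d+w*e)-[215,200])*4).round()[0] for k in(-90,90) for w in (-37,37)])
for P in ([512.5,62.5,85],[519,128,75]): print(((proj('side',P)-[260,150])*4).round())
"
```

```text
78 [[451. 272.]] [265. 312.] [291. 170.] [611. 374.] [636. 232.]
110 [[453. 271.]] [262. 313.] [289. 167.] [618. 376.] [643. 230.]
140 [[455. 271.]] [259. 313.] [286. 164.] [624. 378.] [650. 228.]
[[156. 394.]]
[[150. 331.]]
```

{"api": "apply_moves", "payload": {"offset": [[0,0,-0.12],[0,0,-0.24],[0,0,-0.36],[0,0,-0.42],[0,0,-0.42]], "yaw": [0,0,0,0,0], "jaw": [1,1,1,1,1]}}

```text
t: 7.5
eef_pos: [514.5, 62.4, 64.9]
tcp_rot: [-1.575, 1.57, 1.396]
ft_force: [-0.1, 0.3, 0.2]
opening: 0.003
```

{"api": "apply_moves", "payload": {"offset": [[0,0,-0.06],[0,0,-0.08],[0,0,-0.08]], "yaw": [0,0,0], "jaw": [1,1,1]}}

```text
t: 7.88
eef_pos: [514.5, 62.4, 62.8]
tcp_rot: [-1.505, 1.57, 1.466]
ft_force: [0.3, -0.2, 1.5]
opening: 0.005
```

{"api": "apply_moves", "payload": {"offset": [[0,0,-0.04],[0,0,-0.06],[0,0,-0.06]], "yaw": [0,0,0], "jaw": [1,1,1]}}

```text
t: 8.25
eef_pos: [514.6, 62.3, 61.4]
tcp_rot: [-1.771, 1.57, 1.2]
ft_force: [0.5, -1.2, 0.6]
opening: 0.002
```

```bash
python3 -c "
from h import *
s=st(); snap('side','6',260,350,150,290)"
```

```text
t 8.25 pos [514.62  62.34  61.42] ydir -99.75 F [ 0.45 -1.16  0.56] M [ 0.063  0.052 -0.025] open mm 0.2
side 4
```

View pics/side_6.png

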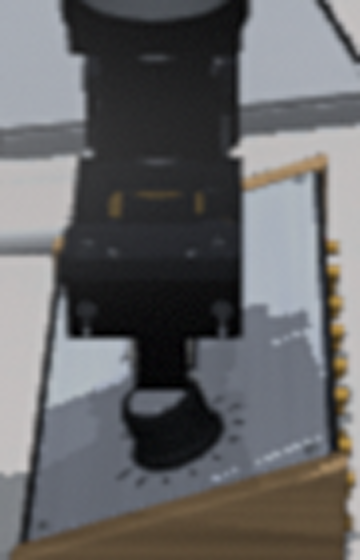

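{"api": "apply_moves", "payload": {"offset": [[0,0,-0.06],[0,0,-0.08],[0,0,-0.08]], "yaw": [0,0,0], "jaw": [1,1,1]}}

```text
t: 8.68
eef_pos: [515.1, 62.3, 60.6]
tcp_rot: [-2.582, 1.569, 0.39]
ft_force: [-3.5, -1.0, 16.5]
opening: 0.002
```

{"api": "apply_moves", "payload": {"offset": [[0,0,-0.06],[0,0,-0.06],[0,0,-0.06]], "yaw": [0,0,0], "jaw": [1,1,1]}}

```text
t: 9.05
eef_pos: [515.2, 62.3, 60.5]
tcp_rot: [-2.744, 1.567, 0.228]
ft_force: [-5.4, -0.7, 20.3]
opening: 0.008
```

{"api": "apply_moves", "payload": {"offset": [[0,0,-0.06],[0,0,-0.06],[0,0,-0.06]], "yaw": [0,0,0], "jaw": [1,1,1]}}

```text
t: 9.43
eef_pos: [515.3, 62.3, 60.4]
tcp_rot: [-2.816, 1.566, 0.156]
ft_force: [-6.3, -0.6, 21.5]
opening: 0.004
```

{"api": "apply_moves", "payload": {"offset": [[0,0,0.3],[0,0,0.6],[0,0,0.6],[0,0,0.6],[0,0,0.3],[0,0,0],[0,0,-0.3],[0,0,-0.55],[0,0,-0.55]], "yaw": [0,0,0,0,0,0,0,0,0], "jaw": [1,0,0,0,0,0,0,0,0]}}

```text
t: 10.55
eef_pos: [515.0, 62.3, 46.1]
tcp_rot: [-2.773, 1.567, 0.199]
ft_force: [-0.2, 0.4, 0.2]
opening: 0.502
```

```bash
python3 -c "
from h import *
s=st(); snap('side','7',260,350,150,290)"
```

```text
t 10.55 pos [515.    62.33  46.08] ydir -99.73 F [-0.24  0.4   0.2 ] M [ 0.005  0.013 -0.007] open mm 47.72
side 4
```

View pics/side_7.png

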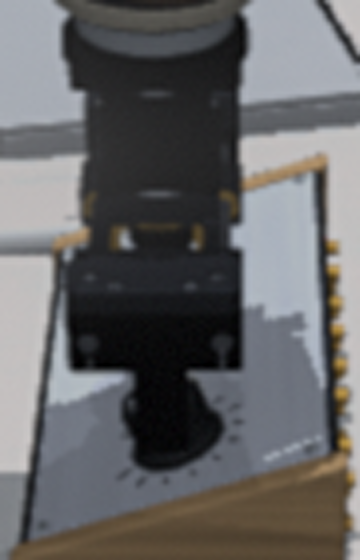

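{"api": "apply_moves", "payload": {"offset": [[0,0,0],[0,0,0],[0,0,0],[0,0,0],[0,0,0]], "yaw": [-1.5,-3,-4,-4,-4], "jaw": [0,0,0.1,0.18,0.18]}}

```text
t: 11.22
eef_pos: [515.3, 62.3, 46.6]
tcp_rot: [-2.787, 1.566, -0.232]
ft_force: [-0.4, 0.2, 0.6]
opening: 0.41
```

{"api": "apply_moves", "payload": {"offset": [[0,0,0],[0,0,0]], "yaw": [0,0], "jaw": [0.21,0.21]}}

```text
t: 11.48
eef_pos: [515.2, 62.3, 46.6]
tcp_rot: [-2.816, 1.567, -0.26]
ft_force: [-0.2, -0.9, 0.1]
opening: 0.397
```

```bash
python3 -c "
from h import *
s=st()"
```

```text
t 11.475 pos [515.19  62.26  46.56] ydir -123.55 F [-0.23 -0.88  0.09] M [-0.039  0.133 -0.021] open mm 37.68
```

{"api": "apply_moves", "payload": {"offset": [[0,0,0],[0,0,0]], "yaw": [0,0], "jaw": [0.24,0.24]}}

```text
t: 11.72
eef_pos: [515.2, 62.3, 46.6]
tcp_rot: [-2.818, 1.567, -0.261]
ft_force: [-1.3, -1.4, -0.2]
opening: 0.382
```

```bash
python3 -c "
from h import *
s=st()"
```

```text
t 11.725 pos [515.18  62.28  46.55] ydir -123.54 F [-1.29 -1.43 -0.17] M [-0.055  0.109  0.047] open mm 36.33
```

{"api": "apply_moves", "payload": {"offset": [[-0.016,-0.024,0],[-0.016,-0.024,0]], "yaw": [0,0], "jaw": [0.24,0.24]}}

```text
t: 11.98
eef_pos: [515.2, 62.1, 46.6]
tcp_rot: [-2.648, 1.566, -0.092]
ft_force: [2.4, 3.9, -1.3]
opening: 0.387
```

{"api": "apply_moves", "payload": {"offset": [[0,0,0],[0,0,0]], "yaw": [0,0], "jaw": [0.27,0.27]}}

```text
t: 12.22
eef_pos: [515.2, 62.2, 46.6]
tcp_rot: [-2.631, 1.566, -0.075]
ft_force: [1.0, 1.6, -1.2]
opening: 0.382
```

```bash
python3 -c "
from h import *
s=st()"
```

```text
t 12.225 pos [515.22  62.17  46.56] ydir -123.55 F [ 1.04  1.63 -1.24] M [ 0.484 -0.111  0.021] open mm 36.32
```

{"api": "apply_moves", "payload": {"offset": [[0,0,0],[0,0,0],[0,0,0],[0,0,0]], "yaw": [0.8,1.6,2,2], "jaw": [0.3,0.3,0.3,0.3]}}

```text
t: 12.72
eef_pos: [515.1, 62.1, 46.6]
tcp_rot: [-2.645, 1.566, 0.12]
ft_force: [-0.5, 0.6, -0.3]
opening: 0.381
```

```bash
python3 -c "
from h import *
s=st(); snap('side','8',260,350,150,290)"
```

```text
t 12.725 pos [515.12  62.08  46.59] ydir -111.57 F [-0.46  0.61 -0.34] M [-0.174  0.221 -0.074] open mm 36.21
side 4
```

View pics/side_8.png

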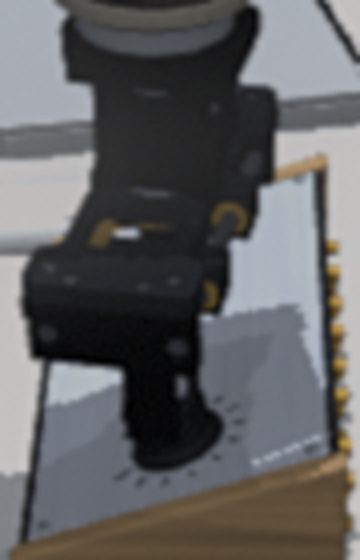

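{"api": "apply_moves", "payload": {"offset": [[0,0,0],[0,0,0],[0,0,0],[0,0,0],[0,0,0],[0,0,0]], "yaw": [1,2,3,4,4,4], "jaw": [0.3,0.3,0.3,0.3,0.3,0.3]}}

```text
t: 13.52
eef_pos: [515.1, 62.0, 46.4]
tcp_rot: [-2.641, 1.566, 0.539]
ft_force: [0.9, 0.9, -3.2]
opening: 0.379
```

```bash
python3 -c "
from h import *
s=st()"
```

```text
t 13.525 pos [515.06  62.02  46.44] ydir -87.76 F [ 0.88  0.85 -3.19] M [-0.568 -0.112 -0.254] open mm 36.04
```

{"api": "apply_moves", "payload": {"offset": [[0,0,0],[0,0,0],[0,0,0]], "yaw": [1,2,2], "jaw": [0.3,0.3,0.3]}}

```text
t: 13.9
eef_pos: [514.9, 62.1, 46.7]
tcp_rot: [-2.628, 1.566, 0.76]
ft_force: [-1.9, 2.2, 4.1]
opening: 0.384
```

```bash
python3 -c "
from h import *
s=st(); snap('side','9',260,350,150,290)"
```

```text
t 13.9 pos [514.91  62.09  46.75] ydir -75.89 F [-1.87  2.22  4.09] M [-0.396  0.318 -0.164] open mm 36.43
side 4
```

View pics/side_9.png

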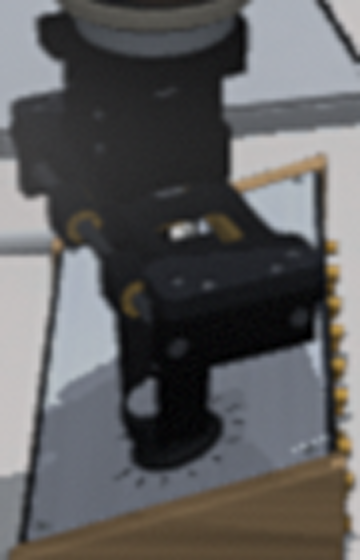

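{"api": "apply_moves", "payload": {"offset": [[0,0,0],[0,0,0],[0,0,0],[0,0,0],[0,0,0],[0,0,0],[0,0,0],[0,0,0],[0,0,0],[0,0,0],[0,0,0]], "yaw": [0,0,-1,-2.6,-4.2,-5.8,-7.2,-8,-8,-8,-8], "jaw": [0,0,0,0,0,0,0,0,0.15,0.2,0.2]}}

```text
t: 15.32
eef_pos: [514.9, 62.0, 46.7]
tcp_rot: [-2.672, 1.566, -0.122]
ft_force: [-1.0, -1.0, 0.3]
opening: 0.401
```

```bash
python3 -c "
from h import *
s=st(); snap('side','10',260,350,150,290)"
```

```text
t 15.325 pos [514.86  61.99  46.7 ] ydir -123.9 F [-1.03 -0.99  0.32] M [-0.16   0.14   0.063] open mm 38.1
side 4
```

View pics/side_10.png

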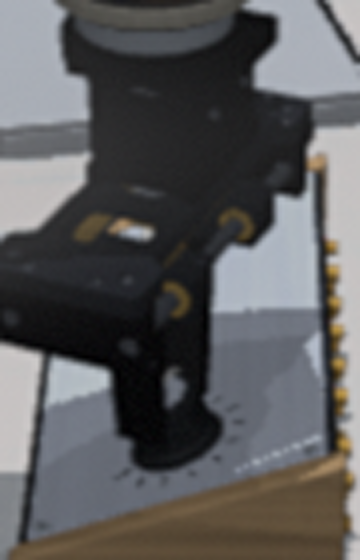

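{"api": "apply_moves", "payload": {"offset": [[0,0,0],[0,0,0],[0,0,0],[0,0,0],[0,0,0],[0,0,0],[0,0,0],[0,0,0],[0,0,0],[0,0,0]], "yaw": [0,0,1,2.2,3.5,5,6.5,7.5,8,8], "jaw": [0.25,0.3,0.3,0.3,0.3,0.3,0.3,0.3,0.3,0.3]}}

```text
t: 16.62
eef_pos: [514.5, 62.1, 47.2]
tcp_rot: [-2.612, 1.567, 0.776]
ft_force: [-4.1, 0.3, 8.3]
opening: 0.378
```

```bash
python3 -c "
from h import *
s=st()"
```

```text
t 16.625 pos [514.52  62.12  47.17] ydir -75.87 F [-4.12  0.3   8.31] M [-0.485  0.664 -0.178] open mm 35.87
```

{"api": "apply_moves", "payload": {"offset": [[0,0,0],[0,0,0],[0,0,0],[0,0,0],[0,0,0],[0,0,0],[0.02,0,-0.02],[0.02,0,-0.02],[0.02,0,-0.02],[0.02,0,-0.02],[0.02,0,-0.02],[0.02,0,-0.02]], "yaw": [0,0,-1,-2.6,-4.2,-5.8,-7.2,-8,-8,-8,-8,-8], "jaw": [0,0,0,0,0,0,0,0,0.15,0.2,0.25,0.3]}}

```text
t: 18.12
eef_pos: [514.7, 61.7, 46.6]
tcp_rot: [-2.744, 1.567, -0.192]
ft_force: [-2.2, -4.9, 0.6]
opening: 0.381
```

{"api": "apply_moves", "payload": {"offset": [[0,0,0],[0,0,0],[0,0,0],[0,0,0],[0,0,0]], "yaw": [0,1,2,3,3], "jaw": [0.3,0.3,0.3,0.3,0.3]}}

```text
t: 18.75
eef_pos: [514.8, 61.9, 46.6]
tcp_rot: [-2.701, 1.567, 0.165]
ft_force: [-0.5, 0.3, 0.4]
opening: 0.38
```

```bash
python3 -c "
from h import *
s=st(); snap('side','11',260,350,150,290)"
```

```text
t 18.75 pos [514.83  61.88  46.62] ydir -105.83 F [-0.5   0.27  0.45] M [0.071 0.084 0.06 ] open mm 36.06
side 4
```

View pics/side_11.png

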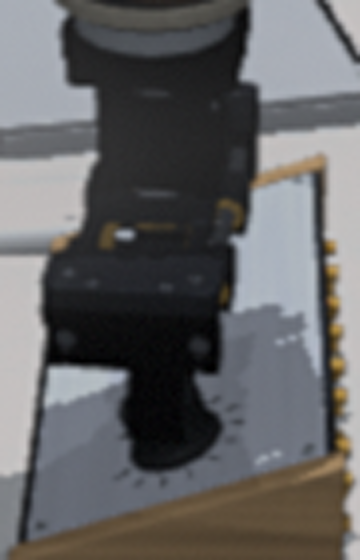

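{"api": "apply_moves", "payload": {"offset": [[0,0,0],[0,0,0]], "yaw": [1,1], "jaw": [0.3,0.3]}}

```text
t: 19.05
eef_pos: [515.0, 61.9, 46.5]
tcp_rot: [-2.709, 1.567, 0.258]
ft_force: [1.1, -0.7, -1.0]
opening: 0.376
```

```bash
python3 -c "
from h import *
s=st()"
```

```text
t 19.05 pos [514.95  61.89  46.52] ydir -100.04 F [ 1.1  -0.66 -0.96] M [-0.231 -0.142 -0.029] open mm 35.76
```

{"api": "apply_moves", "payload": {"offset": [[0,0,0],[0,0,0]], "yaw": [0.6,0.6], "jaw": [0.3,0.3]}}

```text
t: 19.3
eef_pos: [515.0, 61.8, 46.5]
tcp_rot: [-2.749, 1.567, 0.278]
ft_force: [0.1, -1.9, 1.2]
opening: 0.381
```

```bash
python3 -c "
from h import *
s=st()"
```

```text
t 19.3 pos [514.97  61.8   46.49] ydir -96.62 F [ 0.12 -1.94  1.22] M [-1.033  0.137 -0.234] open mm 36.22
```

{"api": "apply_moves", "payload": {"offset": [[0,0,0],[0,0,0]], "yaw": [0.3,0.3], "jaw": [0.3,0.3]}}

```text
t: 19.55
eef_pos: [515.0, 61.9, 46.5]
tcp_rot: [-2.72, 1.567, 0.337]
ft_force: [0.3, 0.0, -0.5]
opening: 0.381
```

```bash
python3 -c "
from h import *
s=st()
print(s['tau'].round(3)); snap('side','12',260,350,150,290)"
```

```text
t 19.55 pos [515.03  61.94  46.51] ydir -94.86 F [ 0.33  0.   -0.47] M [-0.291  0.027 -0.095] open mm 36.15
[  0.084 -54.703 -16.115   0.168  -0.062  -0.269]
side 4
```

View pics/side_12.png

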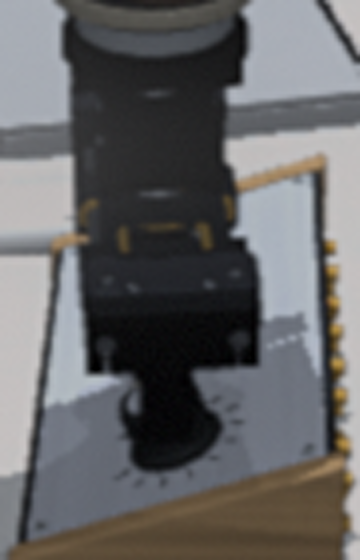

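{"api": "apply_moves", "payload": {"offset": [[0,0,0],[0,0,0]], "yaw": [0.5,0.5], "jaw": [0.3,0.3]}}

```text
t: 19.85
eef_pos: [515.0, 61.9, 46.5]
tcp_rot: [-2.762, 1.567, 0.346]
ft_force: [-0.6, -2.3, -0.1]
opening: 0.379
```

```bash
python3 -c "
from h import *
s=st()
print(s['tau'].round(3))"
```

```text
t 19.85 pos [515.05  61.85  46.54] ydir -91.92 F [-0.63 -2.34 -0.11] M [-1.056  0.022 -0.248] open mm 35.98
[  1.159 -54.48  -16.212   0.584  -0.14   -0.657]
```

{"api": "apply_moves", "payload": {"offset": [[0,0,0],[0,0,0]], "yaw": [0.5,0.5], "jaw": [0.3,0.3]}}

```text
t: 20.1
eef_pos: [515.1, 62.0, 46.4]
tcp_rot: [-2.739, 1.566, 0.42]
ft_force: [1.6, -0.0, -1.4]
opening: 0.381
```

```bash
python3 -c "
from h import *
s=st()
print(s['tau'].round(3))"
```

```text
t 20.1 pos [515.12  61.98  46.45] ydir -89.01 F [ 1.58 -0.02 -1.41] M [-0.401 -0.097 -0.087] open mm 36.19
[  0.086 -55.253 -16.049   0.179   0.067  -0.517]
```

{"api": "apply_moves", "payload": {"offset": [[0,0,0],[0,0,0],[0,0,1],[0,0,1.4],[0,2,1.4],[0.2,4.3,1.4],[0.2,4.3,1.4],[0.2,4.3,1.4],[0.2,4.3,1.4],[0.2,4.3,1.4]], "yaw": [0,0,0,0,-0.5,-1.2,-1.8,-1.8,-1.8,-1.8], "jaw": [0,0,0,0.5,1,1,1,1,1,1]}}

```text
t: 21.35
eef_pos: [520.2, 168.9, 81.5]
tcp_rot: [-2.737, 1.566, 0.233]
ft_force: [-0.2, -0.0, -0.0]
opening: 0.007
```

```bash
python3 -c "
from h import *
s=st(); snap('side','13',240,370,140,290); snap('top','13',215,370,200,315)"
```

```text
t 21.35 pos [520.21 168.86  81.47] ydir -99.83 F [-0.25 -0.04 -0.  ] M [ 0.045  0.04  -0.007] open mm 0.7
side 4
top 5
```

View pics/side_13.png

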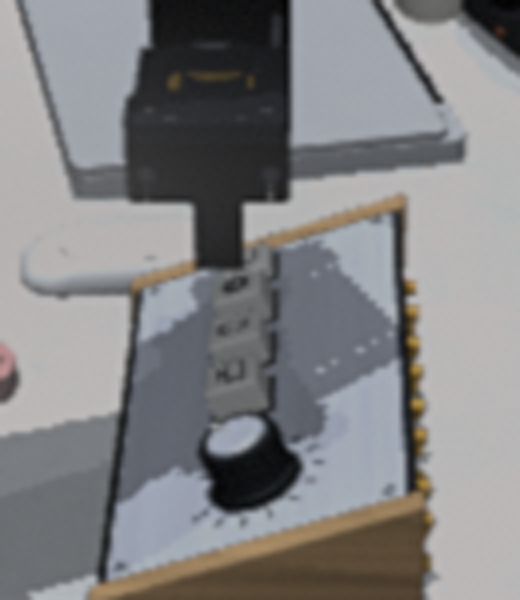

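View pics/top_13.png

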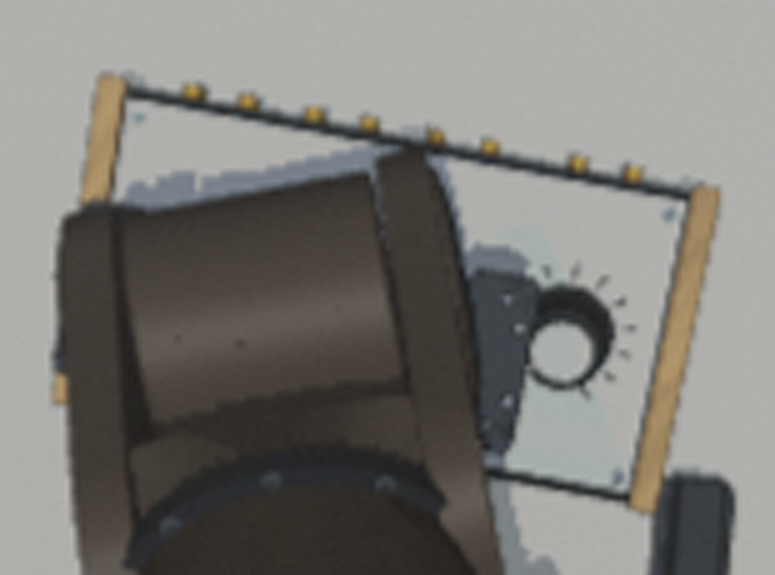

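{"api": "apply_moves", "payload": {"offset": [[0,1,0],[0,1.6,0],[0,1.6,0],[0,1.6,0]], "yaw": [0,0,0,0], "jaw": [1,1,1,1]}}

```text
t: 21.95
eef_pos: [520.1, 208.6, 81.4]
tcp_rot: [-2.762, 1.567, 0.208]
ft_force: [-0.9, 0.0, -0.6]
opening: 0.006
```

```bash
python3 -c "
from h import *
s=st(); snap('top','14',300,360,240,285)
a=cv2.imread('pics/top0.png')[240:285,300:360];b=cv2.imread('pics/top_14_full.png')[240:285,300:360]
f=lambda a:cv2.resize(a,None,fx=6.6,fy=6.6,interpolation=cv2.INTER_CUBIC)
cv2.imwrite('pics/cmp14.png',cv2.convertScaleAbs(np.hstack([f(a),f(b)]),alpha=1.5))"
```

```text
t 21.95 pos [520.12 208.62  81.42] ydir -99.82 F [-0.89  0.02 -0.65] M [ 0.039 -0.013  0.016] open mm 0.58
top 13
```

View pics/cmp14.png

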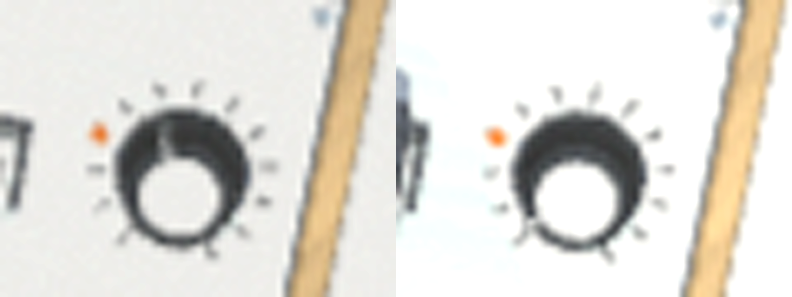

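```bash
python3 -c "
from h import *
a=cv2.imread('pics/top_14_full.png')[255:283,312:342]
a=cv2.convertScaleAbs(a,alpha=1.5); cv2.imwrite('pics/k14.png',cv2.resize(a,None,fx=20,fy=20,interpolation=cv2.INTER_NEAREST))
n=nrm;kt=np.array([512.6,62.4,85.3]);yaw=-.173
R=Ro.from_euler('z',yaw).as_matrix();u=R@[.94,0,.342];l=R@[0,1,0];nn=R@nrm
for d in(-5,0,5,10,15,20):
  t=np.radians(210+d);dr=np.cos(t)*u-np.sin(t)*l
  print(d,*[((proj('top',kt+r*dr+h*nn)[0]+.5-[312,255])*20).round().tolist() for r,h in((12,0),(15,-1),(18.5,-24),(25,-27))])
print(((proj('top',kt)[0]+.5-[312,255])*20).round())
"
```

```text
-5 [240.0, 378.0] [224.0, 396.0] [214.0, 350.0] [182.0, 385.0]
0 [232.0, 372.0] [215.0, 389.0] [203.0, 341.0] [166.0, 374.0]
5 [225.0, 366.0] [206.0, 381.0] [192.0, 332.0] [152.0, 361.0]
10 [219.0, 359.0] [198.0, 372.0] [182.0, 321.0] [138.0, 347.0]
15 [213.0, 352.0] [191.0, 363.0] [173.0, 310.0] [126.0, 332.0]
20 [208.0, 344.0] [184.0, 354.0] [165.0, 298.0] [116.0, 316.0]
[304. 293.]
```

View pics/k14.png

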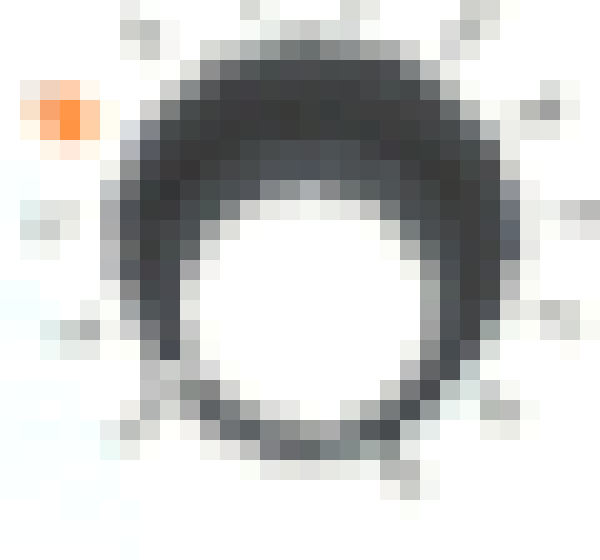

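```bash
cat >> h.py <<'E'
def ring(f,fr=(.25,.5,.75)):
    a=cv2.imread(f)[:,:,::-1].astype(np.float32).mean(2)
    out=[]
    for d in range(-30,181,3):
        t=np.radians(210+d+9.9); v=[]
        for w in fr:
            cu=np.array([305,305])*(1-w)+np.array([311,236])*w; R=135*(1-w)+200*w
            p=cu+R*np.array([np.sin(t),-np.cos(t)*.94]); p=p/20+[312,255]-.5
            v.append(cv2.getRectSubPix(a,(1,1),(float(p[0]),float(p[1])))[0,0])
        out.append((d,np.round(v)))
    return out
E
python3 -c "
from h import *
for (d,a),(_,b) in zip(ring('pics/top0.png'),ring('pics/top_14_full.png')): print(d,a,b)"
```

```text
-30 [63. 68. 74.] [ 98. 104. 110.]
-27 [66. 71. 76.] [ 99. 105. 110.]
-24 [67. 70. 73.] [ 97. 101. 104.]
-21 [66. 68. 69.] [94. 96. 98.]
-18 [65. 69. 70.] [91. 95. 96.]
-15 [69. 68. 62.] [93. 92. 89.]
-12 [67. 60. 69.] [90. 86. 88.]
-9 [61. 69. 71.] [85. 87. 84.]
-6 [69. 71. 69.] [87. 84. 84.]
-3 [72. 69. 65.] [85. 84. 91.]
0 [68. 65. 62.] [ 82.  91. 100.]
3 [66. 63. 66.] [ 89. 100. 116.]
6 [66. 63. 69.] [ 98. 112. 129.]
9 [64. 66. 67.] [108. 126. 123.]
12 [63. 67. 73.] [119. 126.  98.]
15 [65. 63. 78.] [129. 100.  85.]
18 [68. 65. 82.] [115.  76.  88.]
21 [64. 68. 84.] [90. 71. 91.]
24 [54. 71. 87.] [55. 76. 94.]
27 [56. 70. 88.] [58. 76. 96.]
30 [58. 67. 87.] [62. 72. 95.]
33 [58. 65. 87.] [64. 70. 94.]
36 [57. 63. 85.] [62. 68. 92.]
39 [54. 64. 81.] [58. 68. 88.]
42 [51. 62. 73.] [54. 66. 80.]
45 [50. 60. 67.] [52. 62. 72.]
48 [49. 55. 69.] [49. 57. 76.]
51 [48. 52. 71.] [48. 52. 79.]
54 [48. 51. 66.] [48. 52. 73.]
57 [48. 51. 60.] [47. 51. 66.]
60 [47. 48. 54.] [46. 49. 60.]
63 [47. 45. 49.] [46. 47. 55.]
66 [47. 42. 47.] [45. 45. 56.]
69 [46. 39. 46.] [46. 41. 58.]
72 [46. 39. 4
[... 460 characters left out ...]
 [75. 65. 51.] [46. 39. 42.]
120 [82. 79. 60.] [47. 40. 43.]
123 [86. 72. 63.] [48. 40. 45.]
126 [90. 66. 62.] [50. 39. 45.]
129 [78. 57. 58.] [50. 39. 45.]
132 [66. 48. 51.] [50. 38. 46.]
135 [56. 41. 46.] [49. 38. 46.]
138 [50. 39. 43.] [49. 40. 46.]
141 [44. 38. 42.] [49. 41. 46.]
144 [44. 37. 42.] [50. 40. 46.]
147 [46. 37. 42.] [51. 40. 45.]
150 [47. 38. 42.] [52. 40. 45.]
153 [49. 38. 42.] [52. 41. 44.]
156 [50. 39. 42.] [52. 41. 45.]
159 [49. 38. 42.] [50. 41. 46.]
162 [48. 37. 41.] [48. 40. 46.]
165 [47. 37. 39.] [48. 40. 46.]
168 [47. 37. 40.] [49. 41. 46.]
171 [47. 38. 41.] [51. 41. 45.]
174 [49. 38. 42.] [53. 40. 46.]
177 [47. 37. 41.] [50. 39. 45.]
180 [47. 37. 41.] [48. 39. 46.]
```

{"api": "apply_moves", "payload": {"offset": [[0,-2,0],[0,-4,0],[-0.2,-5.86,0],[-0.2,-5.86,0],[-0.2,-5.86,0],[-0.2,-5.86,-0.7],[-0.2,-5.86,-1.4],[-0.2,-5.86,-1.4],[-0.2,-5.86,-1.4],[-0.2,-5.86,-1.4]], "yaw": [0,0,-0.8,-1.7,-1.7,-1.7,-1.7,-1.7,-1.7,-1.7], "jaw": [0,0,0,0,0,0,0,0,0.15,0.2]}}

```text
t: 23.25
eef_pos: [515.5, 62.1, 47.1]
tcp_rot: [-2.768, 1.566, 0.025]
ft_force: [0.6, -0.4, 0.4]
opening: 0.408
```

{"api": "apply_moves", "payload": {"offset": [[0,0,0],[0,0,0],[0,0,0]], "yaw": [0,0,0], "jaw": [0.25,0.3,0.3]}}

```text
t: 23.62
eef_pos: [515.3, 61.9, 47.2]
tcp_rot: [-2.828, 1.566, -0.035]
ft_force: [-2.7, -4.8, -0.2]
opening: 0.383
```

```bash
python3 -c "
from h import *
s=st()
print(s['tau'].round(3))"
```

```text
t 23.625 pos [515.26  61.87  47.17] ydir -109.99 F [-2.73 -4.82 -0.2 ] M [-0.772  0.408  0.06 ] open mm 36.4
[  2.376 -54.895 -17.471   0.815  -0.633   0.065]
```

{"api": "apply_moves", "payload": {"offset": [[0,0,0],[0,0,0],[0,0,0]], "yaw": [1,1,1], "jaw": [0.3,0.3,0.3]}}

```text
t: 24.0
eef_pos: [515.1, 61.8, 47.3]
tcp_rot: [-2.85, 1.566, 0.046]
ft_force: [-2.5, -3.0, 2.3]
opening: 0.382
```

```bash
python3 -c "
from h import *
s=st()
print(s['tau'].round(3))"
```

```text
t 24.0 pos [515.08  61.82  47.29] ydir -104.11 F [-2.52 -3.02  2.27] M [-1.131  0.654 -0.182] open mm 36.25
[  1.883 -53.938 -17.433   0.756  -0.888  -0.201]
```

{"api": "apply_moves", "payload": {"offset": [[0,0,0],[0,0,0],[0,0,0]], "yaw": [0.7,0.7,0.7], "jaw": [0.3,0.3,0.3]}}

```text
t: 24.38
eef_pos: [514.9, 61.9, 47.6]
tcp_rot: [-2.829, 1.567, 0.138]
ft_force: [-4.9, -1.8, 5.9]
opening: 0.382
```

```bash
python3 -c "
from h import *
s=st()
print(s['tau'].round(3))"
```

```text
t 24.375 pos [514.89  61.93  47.56] ydir -100.0 F [-4.87 -1.84  5.93] M [-0.843  0.899 -0.193] open mm 36.26
[  0.918 -52.112 -17.517   0.537  -1.259  -0.183]
```

{"api": "apply_moves", "payload": {"offset": [[0,0,0],[0,0,0],[0,0,0]], "yaw": [1,1,1], "jaw": [0.3,0.3,0.3]}}

```text
t: 24.75
eef_pos: [515.0, 62.1, 47.7]
tcp_rot: [-2.799, 1.566, 0.27]
ft_force: [-1.9, 0.6, 3.7]
opening: 0.381
```

```bash
python3 -c "
from h import *
s=st()
print(s['tau'].round(3)); snap('side','15',260,350,150,290)"
```

```text
t 24.75 pos [514.95  62.12  47.7 ] ydir -94.16 F [-1.88  0.64  3.73] M [-0.264  0.454 -0.126] open mm 36.16
[ -0.262 -53.101 -16.968   0.067  -0.753  -0.153]
side 4
```

View pics/side_15.png

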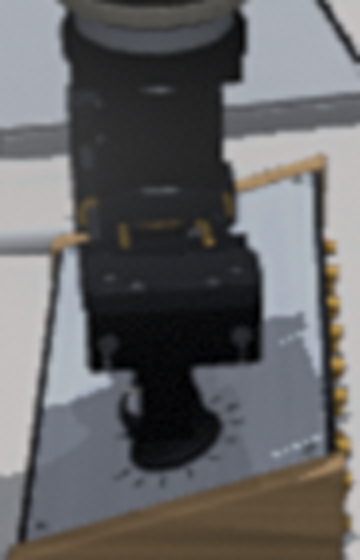

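{"api": "apply_moves", "payload": {"offset": [[0,0,0],[0,0,0],[0,0,1],[0,0,1.4],[0,2,1.4],[0.2,4.3,1.4],[0.2,5.9,1.4],[0.2,5.9,1.4],[0.2,5.9,1.4],[0.2,5.9,1.4]], "yaw": [0,0,0,0,-0.5,-1,-1,-1,-1,-1], "jaw": [0,0,0,0.5,1,1,1,1,1,1]}}

```text
t: 26.05
eef_pos: [520.0, 208.6, 82.6]
tcp_rot: [-2.809, 1.566, 0.154]
ft_force: [-0.3, -0.8, -0.1]
opening: 0.004
```

```bash
python3 -c "
from h import *
s=st(); snap('top','16',215,370,200,315)
a=cv2.imread('pics/top_16_full.png')[255:283,312:342]
a=cv2.convertScaleAbs(a,alpha=1.5); cv2.imwrite('pics/k16.png',cv2.resize(a,None,fx=20,fy=20,interpolation=cv2.INTER_NEAREST))
for (d,a),(_,b) in zip(ring('pics/top_14_full.png')[5:20],ring('pics/top_16_full.png')[5:20]): print(d,a,b)"
```

```text
t 26.05 pos [520.04 208.59  82.65] ydir -100.21 F [-0.27 -0.78 -0.13] M [0.022 0.015 0.029] open mm 0.4
top 5
-15 [93. 92. 89.] [92. 96. 98.]
-12 [90. 86. 88.] [ 94.  97. 110.]
-9 [85. 87. 84.] [ 97. 111. 123.]
-6 [87. 84. 84.] [111. 123. 130.]
-3 [85. 84. 91.] [123. 131. 125.]
0 [ 82.  91. 100.] [132. 127. 104.]
3 [ 89. 100. 116.] [131. 109.  83.]
6 [ 98. 112. 129.] [119.  87.  70.]
9 [108. 126. 123.] [99. 73. 63.]
12 [119. 126.  98.] [79. 67. 71.]
15 [129. 100.  85.] [69. 61. 79.]
18 [115.  76.  88.] [72. 64. 82.]
21 [90. 71. 91.] [67. 70. 80.]
24 [55. 76. 94.] [55. 71. 80.]
27 [58. 76. 96.] [58. 66. 88.]
```

View pics/k16.png

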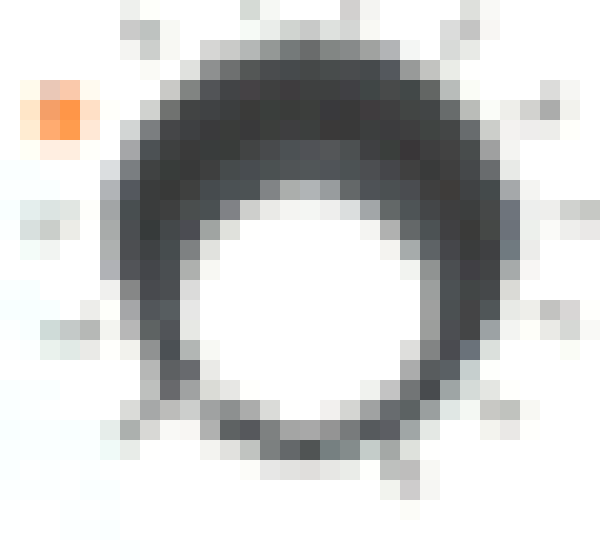

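View pics/top_16.png

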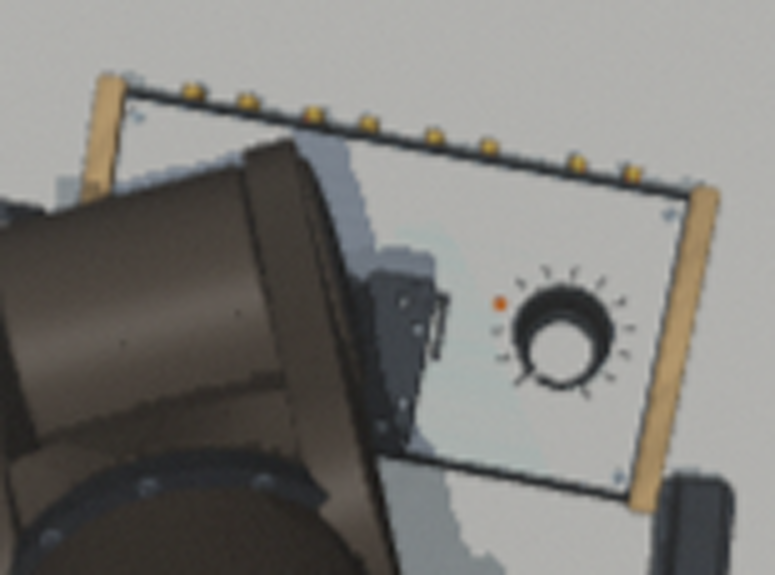

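{"api": "apply_moves", "payload": {"offset": [[0,-2,0],[0,-4,0],[-0.2,-5.86,0],[-0.2,-5.87,0],[-0.2,-5.87,0],[-0.2,-5.87,-0.7],[-0.2,-5.87,-1.4],[-0.2,-5.87,-1.44],[-0.2,-5.87,-1.44],[-0.2,-5.87,-1.44],[-0.2,-5.87,-1.44],[-0.2,-5.87,-1.44]], "yaw": [0,0,0,0,0,0,0,0,0,0,0,0], "jaw": [0,0,0,0,0,0,0,0,0.15,0.2,0.25,0.3]}}

```text
t: 27.6
eef_pos: [515.4, 62.0, 47.2]
tcp_rot: [-2.8, 1.565, 0.163]
ft_force: [-0.9, 2.1, 5.7]
opening: 0.378
```

{"api": "apply_moves", "payload": {"offset": [[0,0,0],[0,0,0],[0,0,0],[0,0,0]], "yaw": [0,0.7,1.3,1.3], "jaw": [0.3,0.3,0.3,0.3]}}

```text
t: 28.1
eef_pos: [515.5, 61.9, 47.0]
tcp_rot: [-2.836, 1.565, 0.263]
ft_force: [1.2, 1.1, -1.9]
opening: 0.38
```

```bash
python3 -c "
from h import *
s=st()
print(s['tau'].round(3))"
```

```text
t 28.1 pos [515.53  61.85  47.04] ydir -92.45 F [ 1.19  1.05 -1.86] M [-0.577 -0.242 -0.222] open mm 36.11
[ -0.101 -55.549 -15.639   0.143   0.309  -0.763]
```

{"api": "apply_moves", "payload": {"offset": [[0,0,0],[0,0,0],[0,0,1],[0,0,1.4],[0,2,1.4],[0.2,4.3,1.4],[0.2,5.5,1.4],[0.2,5.5,1.4]], "yaw": [0,0,0,0,-0.5,-1,-1.2,-1.2], "jaw": [0,0,0,0.5,1,1,1,1]}}

```text
t: 29.1
eef_pos: [520.1, 201.0, 81.7]
tcp_rot: [-2.834, 1.565, 0.141]
ft_force: [-0.3, -0.2, 0.3]
opening: 0.037
```

```bash
python3 -c "
from h import *
s=st(); snap('top','17',215,370,200,315); snap('side','17',240,370,140,290)
for (d,a),(_,b) in zip(ring('pics/top_16_full.png')[2:16],ring('pics/top_17_full.png')[2:16]): print(d,a,b)"
```

```text
t 29.1 pos [520.14 201.01  81.71] ydir -99.51 F [-0.3  -0.19  0.31] M [0.05  0.023 0.006] open mm 3.56
top 5
side 4
-24 [ 95.  98. 102.] [ 98. 101. 104.]
-21 [91. 94. 96.] [ 94.  97. 100.]
-18 [88. 94. 98.] [ 91. 101. 109.]
-15 [92. 96. 98.] [102. 110. 116.]
-12 [ 94.  97. 110.] [110. 117. 124.]
-9 [ 97. 111. 123.] [117. 124. 124.]
-6 [111. 123. 130.] [124. 123. 112.]
-3 [123. 131. 125.] [124. 113.  87.]
0 [132. 127. 104.] [118.  91.  65.]
3 [131. 109.  83.] [101.  73.  66.]
6 [119.  87.  70.] [85. 64. 68.]
9 [99. 73. 63.] [72. 68. 64.]
12 [79. 67. 71.] [67. 68. 72.]
15 [69. 61. 79.] [70. 62. 81.]
```

View pics/top_17.png

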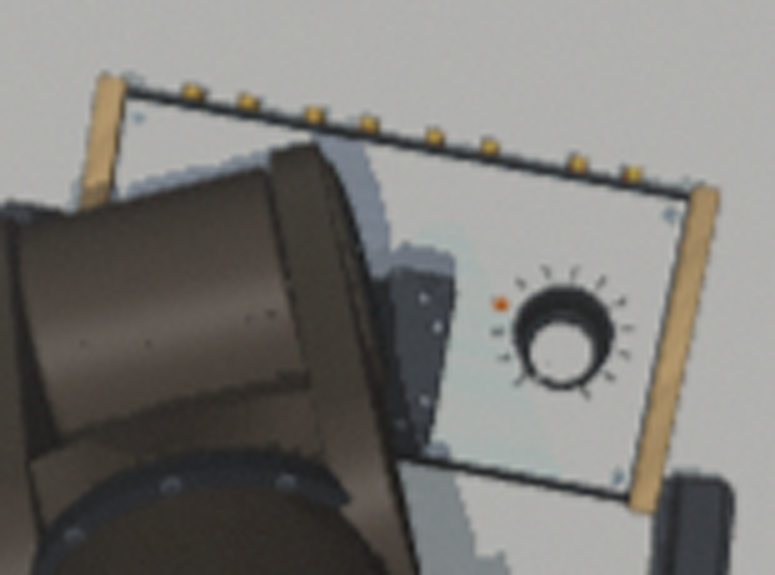

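View pics/side_17.png

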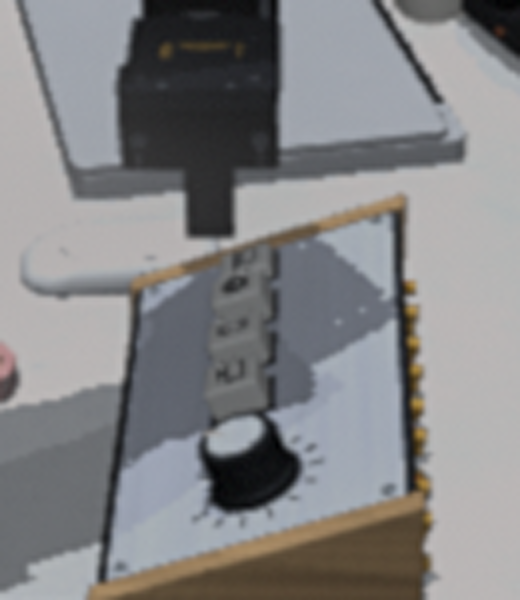

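```bash
python3 -c "
from h import *
L=[]
for f in('top0','top_14_full','top_16_full','top_17_full'):
  a=cv2.imread(f'pics/{f}.png')[255:283,312:342]
  L.append(cv2.resize(cv2.convertScaleAbs(a,alpha=1.4 if f=='top0' else 1.15),None,fx=13,fy=10.4 and 13,interpolation=cv2.INTER_CUBIC)[:, :390])
g=np.vstack([np.hstack(L[:2]),np.hstack(L[2:])]); g=cv2.resize(g,(780,590*728//728)) if 0 else g
cv2.imwrite('pics/k17.png',g[:,:]); print(g.shape)
kt=np.array([512.4,62.4,85.3]);
"; python3 -c "
import cv2;g=cv2.imread('pics/k17.png');cv2.imwrite('pics/k17.png',cv2.resize(g,None,fx=.82,fy=.82,interpolation=cv2.INTER_AREA))"
```

```text
(728, 780, 3)
```

View pics/k17.png

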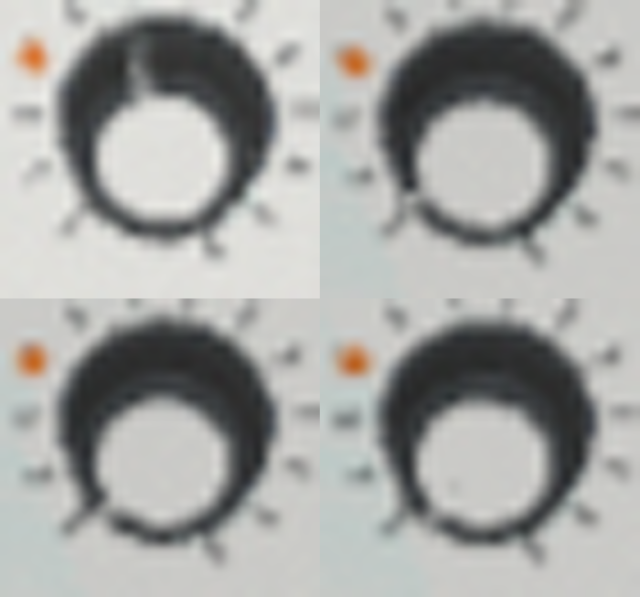

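{"api": "apply_moves", "payload": {"offset": [[0,-2,0],[0,-4,0],[-0.2,-5.56,0],[-0.2,-5.56,0],[-0.2,-5.56,-0.7],[-0.2,-5.56,-1.4],[-0.2,-5.56,-1.4],[-0.2,-5.56,-1.4],[-0.2,-5.56,-1.4],[-0.2,-5.56,-1.4],[-0.2,-5.56,-1.4]], "yaw": [-0.5,-1,-1.2,-1.2,-1.2,-1.2,-1.2,-1.2,-1.2,-1.2,-1.2], "jaw": [0,0,0,0,0,0,0,0.15,0.2,0.25,0.3]}}

```text
t: 30.58
eef_pos: [515.8, 60.8, 47.5]
tcp_rot: [-2.748, 1.564, 0.1]
ft_force: [2.1, 6.6, -0.3]
opening: 0.38
```

{"api": "apply_moves", "payload": {"offset": [[0,0,0],[0,0,0],[0,0,0]], "yaw": [0.5,1,1], "jaw": [0.3,0.3,0.3]}}

```text
t: 30.95
eef_pos: [515.5, 61.1, 47.6]
tcp_rot: [-2.672, 1.564, 0.28]
ft_force: [-2.1, 3.9, -2.2]
opening: 0.376
```

```bash
python3 -c "
from h import *
s=st()
print(s['tau'].round(3))"
```

```text
t 30.95 pos [515.48  61.09  47.59] ydir -100.86 F [-2.06  3.86 -2.2 ] M [ 0.706  0.317 -0.182] open mm 35.72
[ -1.8   -55.476 -17.501  -0.638  -0.522  -0.553]
```

{"api": "apply_moves", "payload": {"offset": [[0,0,0],[0,0,0],[0,0,0]], "yaw": [0.6,1,1], "jaw": [0.3,0.3,0.3]}}

```text
t: 31.32
eef_pos: [515.2, 61.1, 47.6]
tcp_rot: [-2.641, 1.565, 0.414]
ft_force: [-1.8, 2.0, -3.1]
opening: 0.381
```

```bash
python3 -c "
from h import *
s=st()
print(s['tau'].round(3))"
```

```text
t 31.325 pos [515.25  61.12  47.63] ydir -94.93 F [-1.83  2.03 -3.09] M [ 0.287  0.232 -0.206] open mm 36.22
[ -0.593 -56.095 -17.573  -0.35   -0.45   -0.551]
```

{"api": "apply_moves", "payload": {"offset": [[0,0,0],[0,0,0],[0,0,0],[0,0,1],[0,0,1.4],[0,2,1.4],[0.2,4.3,1.4],[0.2,5.5,1.4],[0.2,5.5,1.4]], "yaw": [0.5,0.5,0.5,0.5,0,-0.5,-0.8,-0.8,-0.8], "jaw": [0.3,0,0,0,0.5,1,1,1,1]}}

```text
t: 32.45
eef_pos: [520.1, 200.3, 82.7]
tcp_rot: [-2.665, 1.564, 0.309]
ft_force: [-0.1, -0.8, 0.2]
opening: 0.038
```

```bash
python3 -c "
from h import *
s=st(); snap('top','18',215,370,200,315); 
for (d,a),(_,b) in zip(ring('pics/top_17_full.png')[2:16],ring('pics/top_18_full.png')[2:16]): print(d,a,b)
L=[]
for f in('top_17_full','top_18_full'):
  a=cv2.imread(f'pics/{f}.png')[255:283,312:342]
  L.append(cv2.resize(cv2.convertScaleAbs(a,alpha=1.15),None,fx=13,fy=13,interpolation=cv2.INTER_CUBIC))
cv2.imwrite('pics/k18.png',np.hstack(L))
a=cv2.imread('pics/top0.png').astype(int);b=cv2.imread('pics/top_18_full.png').astype(int)
from numpy import s_
# shift check on right cheek/ticks/back edge
r=s_[232:300,330:362]
A=np.float32(a[r].mean(2));B=np.float32(b[r].mean(2))
print(cv2.phaseCorrelate(A,B,cv2.createHanningWindow(A.shape[::-1],cv2.CV_32F)))
"
```

```text
t 32.45 pos [520.14 200.34  82.7 ] ydir -99.61 F [-0.12 -0.77  0.18] M [ 0.048  0.026 -0.022] open mm 3.58
top 5
-24 [ 98. 101. 104.] [107. 105. 103.]
-21 [ 94.  97. 100.] [114. 111. 107.]
-18 [ 91. 101. 109.] [117. 113. 112.]
-15 [102. 110. 116.] [118. 118. 121.]
-12 [110. 117. 124.] [121. 126. 129.]
-9 [117. 124. 124.] [126. 130. 127.]
-6 [124. 123. 112.] [130. 126. 117.]
-3 [124. 113.  87.] [127. 117. 106.]
0 [118.  91.  65.] [117. 106.  95.]
3 [101.  73.  66.] [107.  95.  92.]
6 [85. 64. 68.] [97. 89. 97.]
9 [72. 68. 64.] [ 88.  90. 108.]
12 [67. 68. 72.] [ 83.  98. 123.]
15 [70. 62. 81.] [ 85. 106. 138.]
((0.46376862204077796, -0.8716792977667254), 0.8656582087278366)
```

View pics/k18.png

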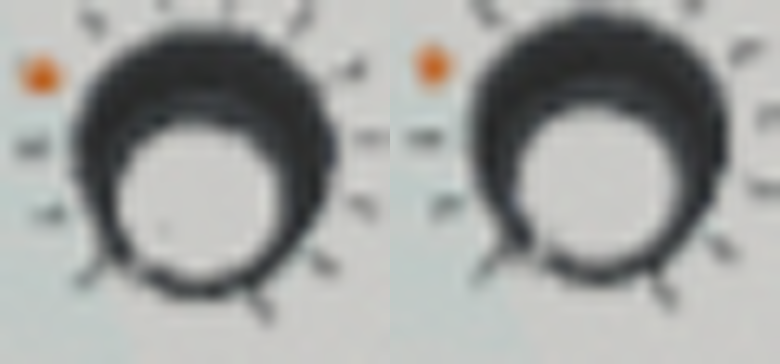

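```bash
cat > ecc.py <<'E'
from h import *
def ecc(f,u0=306,u1=362,v0=225,v1=305,knob=True):
    a=cv2.imread('pics/top0.png').mean(2).astype(np.float32);b=cv2.imread(f).mean(2).astype(np.float32)
    r=np.s_[v0:v1,u0:u1]; m=np.zeros(a.shape,np.uint8); m[r]=255
    if knob: cv2.circle(m,(327,267),12,0,-1)
    m[294:,344:]=0
    W=np.eye(2,3,dtype=np.float32)
    cc,W=cv2.findTransformECC(a/a[r].mean(),b/b[r].mean(),W,cv2.MOTION_EUCLIDEAN,(3,200,1e-6),m,3)
    ang=np.degrees(np.arctan2(W[1,0],W[0,0]))
    return cc,ang,[ (W@np.array([u,v,1])-[u,v]).round(2) for u,v in((327,266),(278,262),(293,258))]
E
python3 -c "
from ecc import *
for f in('top_14_full','top_16_full','top_17_full','top_18_full'): print(f,ecc(f'pics/{f}.png',u0=310))"
```

```text
top_14_full (0.9946118300147704, np.float32(0.08448955), [array([0.16, 0.49]), array([0.16, 0.41]), array([0.17, 0.44])])
top_16_full (0.9951780259093554, np.float32(0.093736246), [array([0.01, 0.48]), array([0.02, 0.4 ]), array([0.03, 0.42])])
top_17_full (0.9945540131292548, np.float32(0.13222678), [array([0.08, 0.55]), array([0.09, 0.44]), array([0.1 , 0.47])])
top_18_full (0.9928140474159276, np.float32(-1.8131962), [array([ 0.55, -0.64]), array([0.45, 0.91]), array([0.32, 0.44])])
```

View pics/top_18.png

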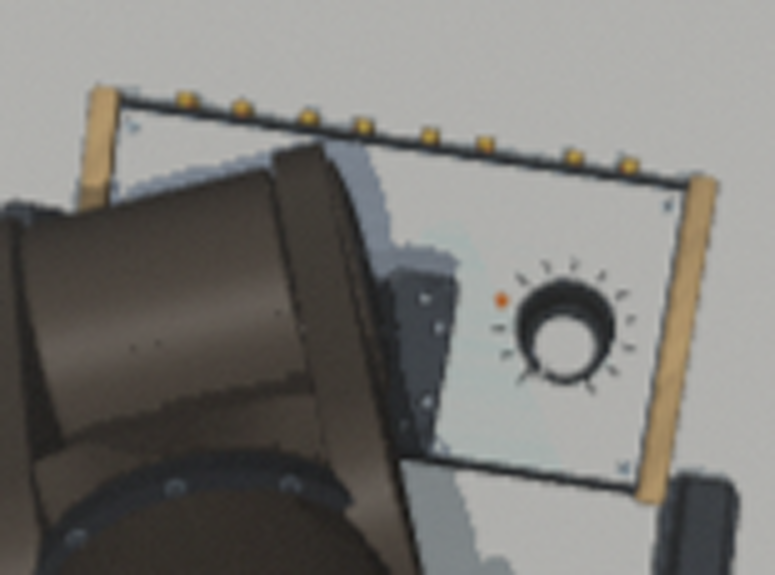

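{"api": "apply_moves", "payload": {"offset": [[-0.06,-0.7,0],[-0.06,-1.25,-0.3],[-0.06,-1.25,-0.8],[-0.06,-1.25,-1.05],[-0.06,-1.25,-1.05],[-0.06,-1.25,-1.05]], "yaw": [0.25,0.25,0.25,0.25,0.25,0.25], "jaw": [1,1,1,1,1,1]}}

```text
t: 33.25
eef_pos: [518.7, 168.2, 56.4]
tcp_rot: [-2.677, 1.564, 0.322]
ft_force: [-0.7, 0.6, 0.3]
opening: -0.001
```

```bash
python3 -c "
from h import *
s=st(); snap('side','19',240,370,140,290)"
```

```text
t 33.25 pos [518.66 168.2   56.43] ydir -98.14 F [-0.69  0.55  0.33] M [ 0.024  0.023 -0.005] open mm -0.12
side 4
```

View pics/side_19.png

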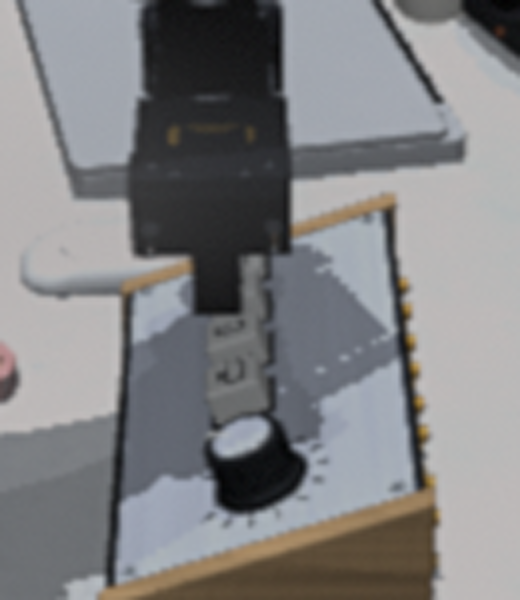

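{"api": "apply_moves", "payload": {"offset": [[0.03,0,-0.1],[0.06,-0.01,-0.18],[0.06,-0.01,-0.18]], "yaw": [0,0,0], "jaw": [1,1,1]}}

```text
t: 33.67
eef_pos: [520.2, 167.9, 51.9]
tcp_rot: [-2.681, 1.564, 0.319]
ft_force: [-0.7, 0.5, 0.1]
opening: -0.001
```

{"api": "apply_moves", "payload": {"offset": [[0.02,0,-0.04],[0.03,0,-0.08]], "yaw": [0,0], "jaw": [1,1]}}

```text
t: 33.92
eef_pos: [521.0, 167.9, 49.9]
tcp_rot: [-2.68, 1.564, 0.319]
ft_force: [0.2, 0.5, 0.9]
opening: 0.003
```

{"api": "apply_moves", "payload": {"offset": [[0.01,0,-0.04],[0.01,0,-0.06]], "yaw": [0,0], "jaw": [1,1]}}

```text
t: 34.17
eef_pos: [521.4, 167.9, 48.4]
tcp_rot: [-2.691, 1.564, 0.309]
ft_force: [-0.5, -1.1, 2.4]
opening: 0.004
```

{"api": "apply_moves", "payload": {"offset": [[0.01,0,-0.04],[0.01,0,-0.06]], "yaw": [0,0], "jaw": [1,1]}}

```text
t: 34.42
eef_pos: [521.8, 167.9, 47.0]
tcp_rot: [-2.706, 1.564, 0.294]
ft_force: [-0.3, -0.2, 2.7]
opening: 0.006
```

{"api": "apply_moves", "payload": {"offset": [[0.02,0,-0.03],[0.02,0,-0.05]], "yaw": [0,0], "jaw": [1,1]}}

```text
t: 34.67
eef_pos: [522.4, 167.8, 45.7]
tcp_rot: [-2.713, 1.564, 0.286]
ft_force: [-1.3, -0.6, 3.6]
opening: 0.003
```

{"api": "apply_moves", "payload": {"offset": [[0.01,0,-0.03],[0.02,0,-0.05]], "yaw": [0,0], "jaw": [1,1]}}

```text
t: 34.92
eef_pos: [522.9, 167.8, 44.6]
tcp_rot: [-2.72, 1.564, 0.279]
ft_force: [-0.6, -1.9, 4.9]
opening: 0.005
```

{"api": "apply_moves", "payload": {"offset": [[0.01,0,-0.03],[0.02,0,-0.05]], "yaw": [0,0], "jaw": [1,1]}}

```text
t: 35.17
eef_pos: [523.3, 167.8, 43.3]
tcp_rot: [-2.719, 1.564, 0.28]
ft_force: [-1.9, -1.2, 4.6]
opening: 0.008
```

{"api": "apply_moves", "payload": {"offset": [[0.01,0,-0.02],[0.015,0,-0.04]], "yaw": [0,0], "jaw": [1,1]}}

```text
t: 35.42
eef_pos: [523.7, 167.7, 42.3]
tcp_rot: [-2.726, 1.564, 0.274]
ft_force: [-1.3, -1.3, 3.0]
opening: 0.006
```

{"api": "apply_moves", "payload": {"offset": [[0.01,0,-0.02],[0.015,0,-0.04]], "yaw": [0,0], "jaw": [1,1]}}

```text
t: 35.67
eef_pos: [524.0, 167.8, 41.0]
tcp_rot: [-2.705, 1.564, 0.294]
ft_force: [-0.2, -0.6, -0.6]
opening: 0.006
```

{"api": "apply_moves", "payload": {"offset": [[0.01,0,-0.02],[0.01,0,-0.03]], "yaw": [0,0], "jaw": [1,1]}}

```text
t: 35.92
eef_pos: [524.2, 167.9, 40.2]
tcp_rot: [-2.696, 1.564, 0.304]
ft_force: [-0.8, -1.8, 2.9]
opening: 0.005
```

{"api": "apply_moves", "payload": {"offset": [[0.01,0,-0.03],[0.01,0,-0.03]], "yaw": [0,0], "jaw": [1,1]}}

```text
t: 36.17
eef_pos: [524.5, 167.8, 39.5]
tcp_rot: [-2.704, 1.564, 0.295]
ft_force: [-1.0, -0.4, 3.3]
opening: 0.002
```

{"api": "apply_moves", "payload": {"offset": [[0.01,0,-0.02],[0.01,0,-0.03]], "yaw": [0,0], "jaw": [1,1]}}

```text
t: 36.42
eef_pos: [524.7, 167.8, 38.9]
tcp_rot: [-2.706, 1.564, 0.294]
ft_force: [-1.6, -1.1, 6.3]
opening: 0.003
```

```bash
python3 -c "
from h import *
s=st(); snap('side','20',240,370,140,290)"
```

```text
t 36.425 pos [524.71 167.85  38.94] ydir -98.14 F [-1.63 -1.15  6.33] M [-0.153  0.324 -0.035] open mm 0.32
side 4
```

View pics/side_20.png

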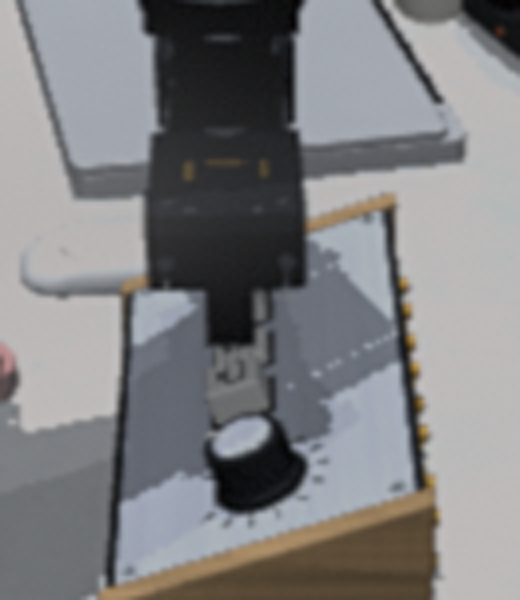

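{"api": "apply_moves", "payload": {"offset": [[-0.1,0,0.3],[-0.2,0,1],[-0.2,-0.5,1.75],[-0.28,-2.5,1.75],[-0.28,-4.28,1.75],[-0.28,-4.28,1.75],[-0.28,-4.28,1.75]], "yaw": [0,0,0,1.3,2.6,4,4], "jaw": [1,1,1,0.5,0,0,0]}}

```text
t: 37.35
eef_pos: [517.9, 60.5, 83.6]
tcp_rot: [-2.787, 1.563, 0.629]
ft_force: [-0.5, 0.6, 0.6]
opening: 0.372
```

```bash
python3 -c "
from h import *
s=st(); snap('top','21',215,370,200,315); snap('side','21',240,370,140,290)"
```

```text
t 37.35 pos [517.91  60.49  83.61] ydir -74.25 F [-0.45  0.56  0.64] M [ 0.049  0.064 -0.011] open mm 35.34
top 5
side 4
```

View pics/top_21.png

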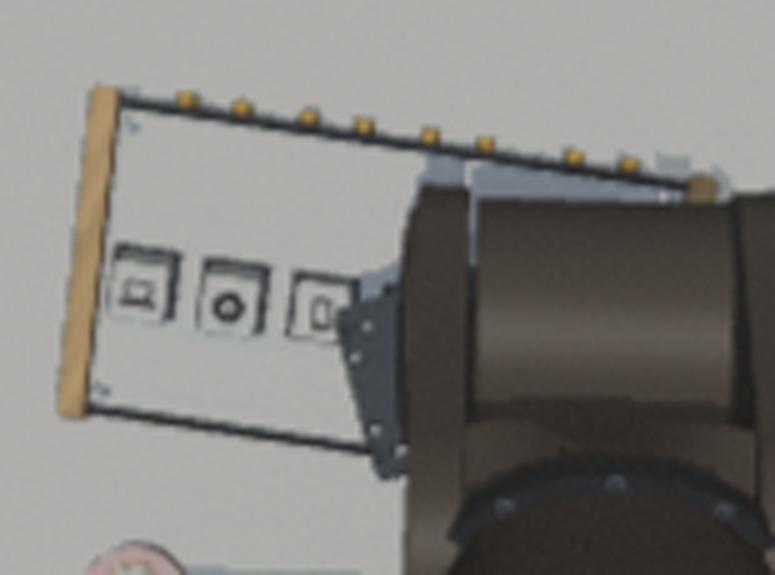

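View pics/side_21.png

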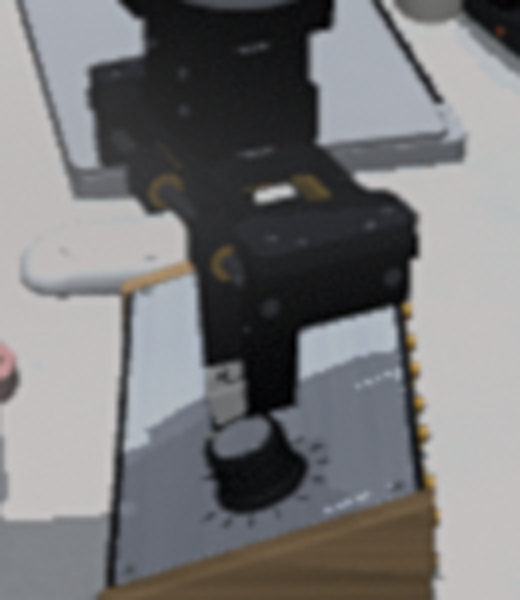

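{"api": "apply_moves", "payload": {"offset": [[0,0.02,0],[0,0.02,-0.7],[0,0.02,-1.45],[0,0.02,-1.45],[0,0.02,-1.45],[0,0.02,-1.45]], "yaw": [0,0,0,0,0,0], "jaw": [0,0,0,0,0.15,0.2]}}

```text
t: 38.2
eef_pos: [518.2, 61.8, 47.7]
tcp_rot: [-2.842, 1.563, 0.574]
ft_force: [-0.1, 0.1, -0.6]
opening: 0.407
```

{"api": "apply_moves", "payload": {"offset": [[0,0,0],[0,0,0]], "yaw": [0,0], "jaw": [0.24,0.24]}}

```text
t: 38.45
eef_pos: [518.1, 61.7, 47.7]
tcp_rot: [-2.84, 1.563, 0.575]
ft_force: [0.5, 0.8, -2.8]
opening: 0.385
```

```bash
python3 -c "
from h import *
s=st(); print(s['joints'].round(2))"
```

```text
t 38.45 pos [518.09  61.71  47.73] ydir -74.33 F [ 0.49  0.83 -2.81] M [-0.08  -0.053 -0.07 ] open mm 36.55
[-0.01  0.54  1.95  0.01  0.65  1.28]
```

Gripped, lightly centred; turn up now.

{"api": "apply_moves", "payload": {"offset": [[0,0,0],[0,0,0],[0,0,0],[0,0,0],[0,0,0],[0,0,0],[0,0,0],[0,0,0],[0,0,0],[0,0,0]], "yaw": [0,-1,-2.2,-3.5,-5,-6.5,-7.5,-8,-8,-8], "jaw": [0.3,0.3,0.3,0.3,0.3,0.3,0.3,0.3,0.3,0.3]}}

```text
t: 39.7
eef_pos: [517.2, 61.5, 47.6]
tcp_rot: [-2.962, 1.564, -0.384]
ft_force: [-4.4, -3.7, -2.7]
opening: 0.38
```

{"api": "apply_moves", "payload": {"offset": [[0,0,0],[0,0,0],[0,0,0],[0,0,0],[0,0,0],[0,0,0],[0,0,0],[0,0,0],[0,0,0],[0,0,0],[0,0,0]], "yaw": [0,0,1,2.6,4.2,5.5,6.5,6.5,6.5,6.5,6.5], "jaw": [0,0,0,0,0,0,0,0.15,0.2,0.25,0.3]}}

```text
t: 41.08
eef_pos: [517.2, 62.3, 47.7]
tcp_rot: [-2.842, 1.564, 0.413]
ft_force: [-0.1, 7.5, 1.1]
opening: 0.384
```

```bash
python3 -c "
from h import *
s=st(); print(s['joints'].round(2))"
```

```text
t 41.075 pos [517.22  62.27  47.71] ydir -83.45 F [-0.06  7.49  1.13] M [ 1.368 -0.016 -0.085] open mm 36.45
[-0.01  0.54  1.95  0.    0.64  1.44]
```

{"api": "apply_moves", "payload": {"offset": [[0,0,0],[0,0,0],[0,0,0],[0,0,0],[0,0,0],[0,0,0],[0,0,0],[0,0,0]], "yaw": [-1,-2.2,-3.5,-4.5,-5,-5,-5,-5], "jaw": [0.3,0.3,0.3,0.3,0.3,0.3,0,0]}}

```text
t: 42.08
eef_pos: [517.7, 62.4, 47.9]
tcp_rot: [-2.814, 1.563, -0.082]
ft_force: [0.2, -0.6, 1.1]
opening: 0.49
```

{"api": "apply_moves", "payload": {"offset": [[0,0,1],[0,0,1.4],[0,2,1.4],[0.1,4.3,1.4],[0.1,5.6,1.4],[0.1,5.6,1.4],[0.1,5.6,1.4]], "yaw": [0,0,1,2,2.5,2.5,2.5], "jaw": [0,0,0,0,0,0,0]}}

```text
t: 42.95
eef_pos: [520.0, 201.9, 82.7]
tcp_rot: [-2.83, 1.563, 0.164]
ft_force: [0.4, -0.2, -0.1]
opening: 0.499
```

```bash
python3 -c "
from h import *
from ecc import *
s=st(); snap('top','22',215,370,200,315); 
print(ecc('pics/top_22_full.png',u0=310))
L=[]
for f in('top_17_full','top_22_full'):
  a=cv2.imread(f'pics/{f}.png')[253:283,312:342]
  L.append(cv2.resize(cv2.convertScaleAbs(a,alpha=1.25),None,fx=13,fy=13,interpolation=cv2.INTER_CUBIC))
cv2.imwrite('pics/k22.png',np.hstack(L))
for (d,b) in ring('pics/top_22_full.png')[20:46]: print(d,b)
"
```

```text
t 42.95 pos [520.01 201.9   82.74] ydir -98.47 F [ 0.4  -0.24 -0.14] M [0.054 0.029 0.009] open mm 47.45
top 5
(0.9948694385671562, np.float32(-0.9283489), [array([-0.37,  0.4 ]), array([-0.43,  1.19]), array([-0.5 ,  0.95])])
30 [64. 58. 83.]
33 [65. 62. 85.]
36 [70. 68. 82.]
39 [74. 80. 79.]
42 [79. 88. 82.]
45 [89. 91. 82.]
48 [101.  93.  75.]
51 [107.  91.  67.]
54 [109.  75.  61.]
57 [111.  59.  54.]
60 [91. 52. 51.]
63 [70. 47. 50.]
66 [51. 44. 51.]
69 [50. 43. 52.]
72 [49. 42. 52.]
75 [49. 43. 48.]
78 [49. 42. 43.]
81 [49. 39. 41.]
84 [49. 38. 43.]
87 [49. 37. 44.]
90 [48. 37. 44.]
93 [48. 37. 43.]
96 [47. 37. 42.]
99 [47. 37. 42.]
102 [46. 36. 43.]
105 [46. 37. 43.]
```

View pics/k22.png

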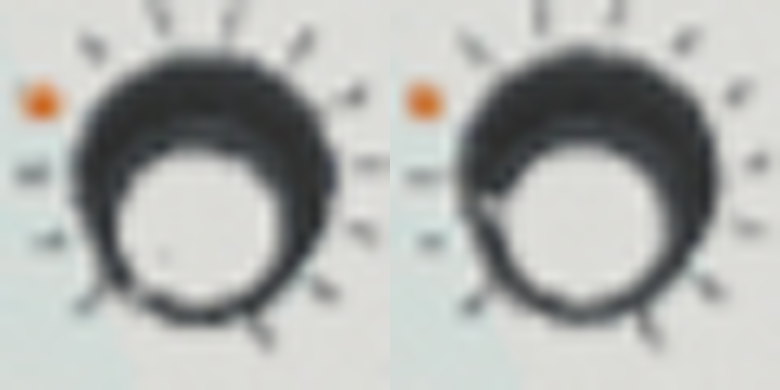

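View pics/top_22.png

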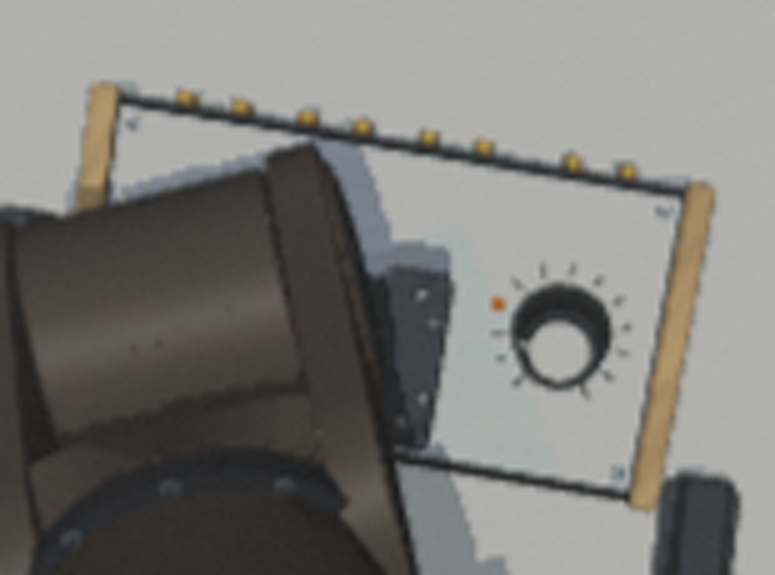

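```bash
cat > unwrap.py <<'E'
from h import *
def unwrap(f,yaw,shift,dr):
    # shift: image px shift of knob vs frame 0
    a=cv2.imread(f).mean(2).astype(np.float32)
    R=Ro.from_euler('z',yaw).as_matrix();u=R@[.94,0,.342];l=R@[0,1,0];nn=R@nrm
    kt=np.array([512.5,62.4,85.3])
    c0=proj('top',kt)[0]; off=np.array([327.25,269.75])+shift-c0  # observed cap centre (pixel-centre coords)
    rows=[]
    for d in dr:
        t=np.radians(210+d);e=np.cos(t)*u-np.sin(t)*l
        v=[]
        for h in (4,9,14,19,24,26):
            r=21-.2*h; p=proj('top',kt-27*nn+h*nn+r*e)[0]+off-0.0
            v.append(cv2.getRectSubPix(a,(1,1),(float(p[0]),float(p[1])))[0,0])
        rows.append(v)
    return np.array(rows)
if __name__=="__main__":
    import sys
    for f,y,s,dr in(('top0',-.173,(0,-.45),range(96,151,3)),('top_17_full',-.173,(0,0),range(-24,25,3)),('top_22_full',-.155,(-.45,-.12),range(30,85,3))):
        U=unwrap(f'pics/{f}.png',y,np.array(s),dr); print(f)
        for d,v in zip(dr,U): print(d,v.round().astype(int))
E
python3 unwrap.py
```

```text
top0
96 [46 38 36 41 48 53]
99 [46 38 35 40 49 54]
102 [47 39 35 40 49 55]
105 [51 40 36 41 48 57]
108 [53 41 38 48 59 65]
111 [53 49 53 63 70 75]
114 [57 58 64 80 80 84]
117 [60 63 67 82 85 90]
120 [60 61 63 76 89 95]
123 [56 60 61 68 87 93]
126 [51 54 53 57 75 82]
129 [47 48 46 47 62 71]
132 [45 45 42 42 54 61]
135 [45 44 40 40 48 54]
138 [46 43 39 38 43 47]
141 [47 43 39 37 44 48]
144 [49 43 39 37 45 49]
147 [50 43 39 38 47 49]
150 [54 43 39 39 48 50]
top_17_full
-24 [158 149 131 111  92  89]
-21 [156 143 128 108  89  85]
-18 [160 142 125 106  87  79]
-15 [167 147 126 105  86  78]
-12 [169 154 135 114  94  85]
-9 [163 162 143 123 105  98]
-6 [154 151 146 132 114 108]
-3 [150 143 139 135 122 115]
0 [131 135 132 130 127 123]
3 [114 116 121 121 125 125]
6 [108 101 105 110 115 120]
9 [ 99  97  90  97 103 105]
12 [82 93 89 82 93 95]
15 [58 79 89 82 81 86]
18 [55 60 80 86 74 75]
21 [57 54 65 83 83 77]
24 [54 57 52 73 85 84]
top_22_full
30 [86 71 64 63 60 54]
33 [86 84 61 67 64 61]
36 [84 90 76 69 67 65]
39 [78 90 89 72 73 70]
42 [66 90 95 83 77 77]
45 [60 78 97 96 84 83]
48 [ 56  64  98 102  95  92]
51 [ 52  55  79 107 107 102]
54 [ 52  50  61 107 110 113]
57 [ 53  46  52  84 111 114]
60 [ 54  47  48  61 109 113]
63 [ 56  47  44  51  88 108]
66 [56 48 43 48 66 87]
69 [53 48 42 46 51 66]
72 [50 46 42 46 50 50]
75 [52 41 42 46 50 55]
78 [50 39 40 45 50 56]
81 [51 41 39 43 50 52]
84 [54 42 37 42 51 52]
```

```bash
cat >> unwrap.py <<'E'
def cap(f):
    a=cv2.imread(f).mean(2).astype(np.float32)[258:281,314:342]
    b=cv2.resize(a,None,fx=10,fy=10,interpolation=cv2.INTER_CUBIC)
    m=(b>105 if 'top0' not in f else b>115).astype(np.uint8)
    # component containing cap middle, after opening to cut the pointer
    m=cv2.morphologyEx(m,cv2.MORPH_OPEN,cv2.getStructuringElement(cv2.MORPH_ELLIPSE,(35,35)))
    n,L,S,Cc=cv2.connectedComponentsWithStats(m)
    k=L[115,130]; c=max(cv2.findContours((L==k).astype(np.uint8),cv2.RETR_EXTERNAL,cv2.CHAIN_APPROX_NONE)[0],key=len)
    e=cv2.fitEllipse(c); return (np.array(e[0])+.5)/10-.5+[314,258], np.array(e[1])/10, S[k][4]/100
E
python3 -c "
from unwrap import *
for f in('top0','top_14_full','top_17_full','top_18_full','top_22_full'): print(f,cap(f'pics/{f}.png'))"
```

```text
top0 (array([326.71971283, 269.37118988]), array([11.32211533, 11.9603447 ]), np.float64(107.83))
top_14_full (array([326.86231995, 270.00116272]), array([11.90007858, 12.53582916]), np.float64(118.75))
top_17_full (array([326.79669342, 270.07135925]), array([11.82348404, 12.54191971]), np.float64(118.08))
top_18_full (array([327.40692139, 268.81278   ]), array([11.85576324, 12.36351929]), np.float64(116.72))
top_22_full (array([326.37733154, 269.80982361]), array([11.86356659, 12.61365814]), np.float64(118.79))
```

```bash
cat >> unwrap.py <<'E'
def peaks(f,yaw,dr):
    s=cap(f)[0]-[327.25,269.75]; dr=np.array(list(dr))
    U=unwrap(f,yaw,s,dr); out=[]
    for j in range(6):
        v=U[:,j]-np.percentile(U[:,j],30); w=np.clip(v-.5*v.max(),0,None); k=v.argmax(); m=abs(dr-dr[k])<15
        out.append(round(float((w*dr*m).sum()/(w*m).sum()),1))
    return out
E
python3 -c "
from unwrap import *
print(peaks('pics/top0.png',-.173,range(96,151)))
for f in('top_14_full','top_16_full','top_17_full'): print(f,peaks(f'pics/{f}.png',-.173,range(-15,25)))
print(peaks('pics/top_18_full.png',-.140,range(-15,25)))
print(peaks('pics/top_22_full.png',-.155,range(30,85)))
"
```

```text
[119.8, 123.0, 122.1, 121.1, 123.8, 124.3]
top_14_full [-8.8, 5.0, 9.8, 14.2, 18.9, 20.7]
top_16_full [-9.2, -7.0, -3.4, 0.5, 4.3, 5.8]
top_17_full [-10.7, -9.8, -7.9, -4.9, -1.5, -0.1]
[-10.5, -9.5, -7.7, -4.9, -2.2, -1.0]
[37.9, 37.8, 43.6, 50.8, 58.3, 60.6]
```

{"api": "apply_moves", "payload": {"offset": [[0,-2,0],[0,-4,0],[-0.14,-5.57,0],[-0.14,-5.57,0],[-0.14,-5.57,0],[-0.14,-5.57,-0.7],[-0.14,-5.57,-1.4],[-0.14,-5.57,-1.4],[-0.14,-5.57,-1.4],[-0.14,-5.57,-1.4],[-0.14,-5.57,-1.4]], "yaw": [0.5,1,1.5,1.5,1.5,1.5,1.5,1.5,1.5,1.5,1.5], "jaw": [0,0,0,0,0,0,0,0,0.15,0.2,0.24]}}

```text
t: 44.38
eef_pos: [516.9, 63.0, 48.4]
tcp_rot: [-2.765, 1.562, 0.385]
ft_force: [-0.1, 7.6, 2.8]
opening: 0.379
```

```bash
python3 -c "
from h import *
s=st()"
```

```text
t 44.375 pos [516.93  63.    48.43] ydir -89.55 F [-0.11  7.65  2.82] M [ 1.48   0.016 -0.051] open mm 35.99
```

{"api": "apply_moves", "payload": {"offset": [[0,0.02,0],[0,0.02,0],[0,0.02,0],[0,0.02,0],[0,0.02,0],[0,0.02,0],[0,0.02,0],[0,0.02,0]], "yaw": [0,-1,-2,-2.9,-2.9,-2.9,-2.9,-2.9], "jaw": [0.3,0.3,0.3,0.3,0.3,0.3,0,0]}}

```text
t: 45.38
eef_pos: [517.2, 63.6, 48.6]
tcp_rot: [-2.758, 1.561, 0.089]
ft_force: [-0.4, 0.0, 0.3]
opening: 0.493
```

{"api": "apply_moves", "payload": {"offset": [[0,0,1],[0,0,1.4],[0,2,1.4],[0.1,4.3,1.4],[0.1,5.6,1.4],[0.1,5.6,1.4]], "yaw": [0,0,1,1.5,1.5,1.5], "jaw": [0,0,0,0,0,0]}}

```text
t: 46.12
eef_pos: [519.5, 205.5, 83.4]
tcp_rot: [-2.747, 1.561, 0.26]
ft_force: [0.6, -0.6, 0.0]
opening: 0.501
```

```bash
python3 -c "
from unwrap import *
from ecc import *
s=st(); snap('top','23',215,370,200,315); 
e=ecc('pics/top_23_full.png',u0=310); print(e)
print(peaks('pics/top_23_full.png',-.173+np.radians(.1-e[1]),range(45,105)),cap('pics/top_23_full.png')[0])
L=[]
for f in('top_22_full','top_23_full'):
  a=cv2.imread(f'pics/{f}.png')[253:283,312:342]
  L.append(cv2.resize(cv2.convertScaleAbs(a,alpha=1.25),None,fx=13,fy=13,interpolation=cv2.INTER_CUBIC))
cv2.imwrite('pics/k23.png',np.hstack(L))
"
```

```text
t 46.125 pos [519.5  205.47  83.42] ydir -97.71 F [ 0.58 -0.55  0.04] M [0.035 0.037 0.079] open mm 47.58
top 5
(0.9948980579727345, np.float32(-0.74764484), [array([-0.82,  0.68]), array([-0.87,  1.32]), array([-0.93,  1.12])])
[69.1, 60.2, 64.8, 67.7, 71.8, 73.6] [325.90108032 270.0984726 ]
```

View pics/k23.png

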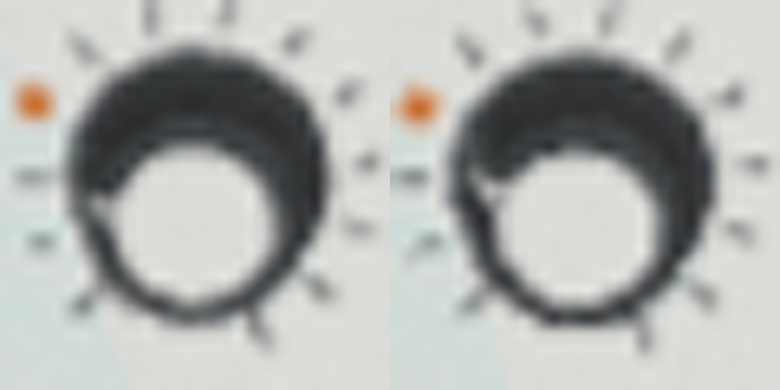

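```bash
python3 -c "
from unwrap import *
L=[]
for f in('top0','top_23_full'):
  c=cap(f'pics/{f}.png')[0]
  a=cv2.imread(f'pics/{f}.png').astype(np.float32)
  a=cv2.getRectSubPix(a,(31,31),(float(c[0]),float(c[1]-2)))
  a=cv2.resize(a,None,fx=12.9,fy=12.9,interpolation=cv2.INTER_LANCZOS4)
  a=np.clip(a*(1.0 if f=='top0' else 1.0)*1.2,0,255)
  L.append(a.astype(np.uint8))
print([l.shape for l in L])
cv2.imwrite('pics/k24.png',np.hstack(L))
"
```

```text
[(400, 400, 3), (400, 400, 3)]
```

View pics/k24.png

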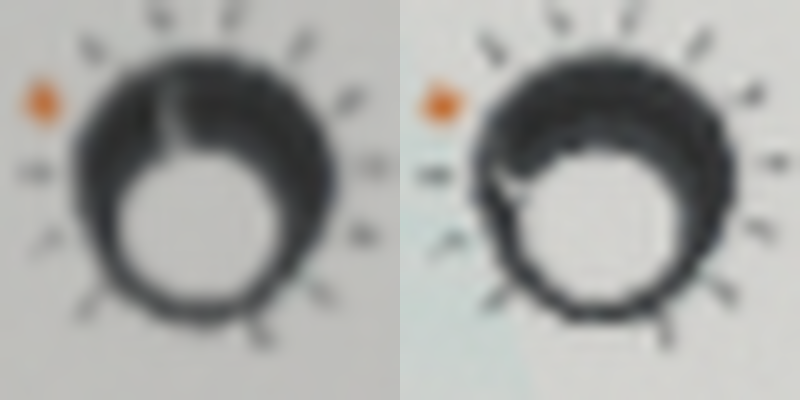

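{"api": "apply_moves", "payload": {"offset": [[0,0,2],[0,0,4],[-1,-2,5],[-2,-5,5],[-3,-8,5],[-4,-11,5],[-4,-14,5],[-4,-17,5],[-4,-19,5],[-4,-19,5],[-4,-19,5]], "yaw": [0,0,0,0,0,0,0,0,0,0,0], "jaw": [0,0,0,0,0,0,0,0,0,0,0]}}

```text
t: 47.55
eef_pos: [418.0, -274.9, 207.8]
tcp_rot: [-2.784, 1.561, 0.216]
ft_force: [0.1, 0.2, -0.4]
opening: 0.5
```

```bash
python3 -c "
from unwrap import *
from ecc import *
s=st(); snap('top','30',215,370,200,315); snap('side','30',240,370,160,310)
e=ecc('pics/top_30_full.png',u0=222); print(e)
print(peaks('pics/top_30_full.png',-.173+np.radians(-e[1]),range(45,105)),cap('pics/top_30_full.png')[0])
"
```

```text
t 47.55 pos [ 418.02 -274.94  207.85] ydir -98.1 F [ 0.13  0.21 -0.37] M [0.043 0.022 0.025] open mm 47.5
top 5
side 4
(0.9865370410151992, np.float32(-0.78031284), [array([-0.77,  0.66]), array([-0.82,  1.33]), array([-0.88,  1.13])])
[68.4, 59.7, 64.7, 67.6, 71.7, 73.6] [325.90146637 270.100103  ]
```

View pics/top_30.png

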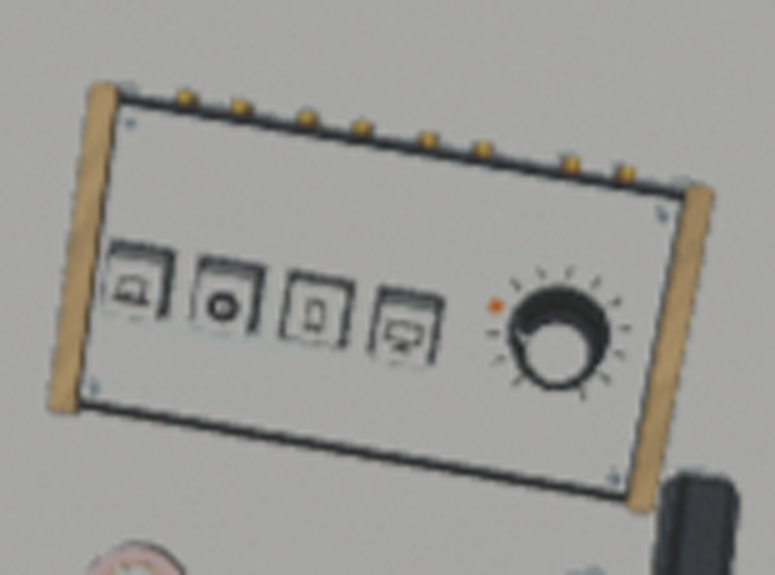

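View pics/side_30.png

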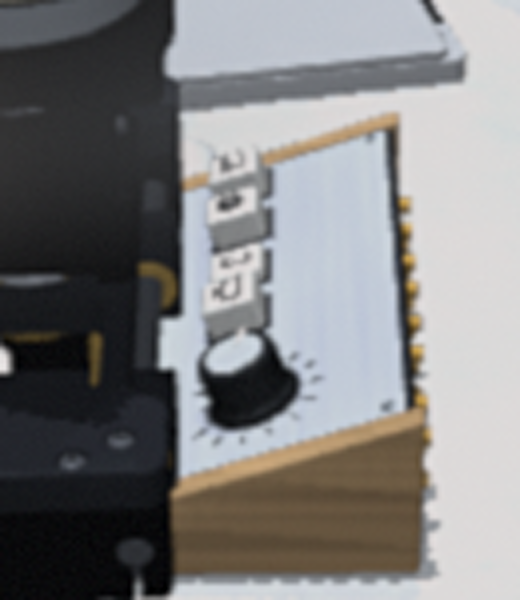

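```bash
python3 -c "
from cell import env
print(env.job_done())"
```

```text
the job is handed in; nothing more can be done
None
```

The job is done and handed in at 47.6 s, with one fault: the box moved about 3 mm and turned about 0.8° from where it stood.

- **Volume down:** I turned the knob down in several grips, until the pointer stayed the same against the lowest tick and further turning moved the box instead. That last turn rotated the box about 1.9°. Later turning brought part of it back, and I did not push the box back to correct the rest.
- **Phone key:** I pressed it along the panel's normal in small steps. The force rose to about 5 N, fell to almost nothing at the click (about 8.5 mm deep), then rose to about 6.5 N on the rubber. The last pictures show the phone key down and the laptop, disc and screen keys up.
- **Volume up:** The pointer reads about 74° against the dot's 75°. The knob is only about 20 pixels across in the picture, so I trust that to about 4°. Readings taken lower on the knob's side came out at 60–68° before correction. With the same bias seen at the end stop removed, most agree at about 73°.
- **Height disagreement:** The reported tool height read about 28 mm below the real fingertips. I found this from the side camera and by touching the knob's top, which put about 20 N on it, and corrected for it.

The arm was clear of everything at the end, and in the pictures I saw no other object moved.

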